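# Load the syringe drive and run the pusher up with the coarse ring

### The arm

A 7-joint arm with a two-finger parallel gripper is mounted at the origin on a cart in front of the work surface, level with it; the furniture and walls round the work are solid. World frame = base frame: x ahead of the robot, y to its left, z up, the work surface at z = 0. Lengths are in mm, angles in degrees, forces in N, time in s.
With the tool pointing down it reaches from about 400 to 750 mm from the base axis. Payload 19.5 kg.
Tool frame: the origin (TCP) lies midway between the tips of the shut fingers; the grasp point (between the pads) lies 19 mm behind it; z points along the fingers, y is the direction in which the jaws open and shut (so a half turn about z gives the same grasp; the last joint's range is limited). The gripper opens to 85 mm and grips with 20 to 120 N. Pads are 22 mm wide; open, the fingers measure 114 mm over their backs; the gripper's body (76 mm by 85 mm) begins 54 mm behind the grasp point. The pads swing forward as they close: fully open they stand 13 mm farther back than shut.
Start: joints at [68.428, 40.479, -1.581, 85.061, 1.261, 54.483, -4.326], TCP at [188.926, -543.049, 231.268] pointing down, gripper open.
Joint ranges: [-155.06, 155.06], [-18.47, 123.98], [-90, 86.84], [0, 140.48], [-83.41, 263.41], [0, 116], [-161.91, 161.91]. Speed limits (degrees/s): [108.29, 108.29, 147.25, 147.25, 172.46, 172.46, 172.46].

### API

Orientations are given as [roll, pitch, yaw] about the fixed x, y, z axes, in that order (R = Rz(yaw) Ry(pitch) Rx(roll)).
In Python, from cell import sense, grab_frame, sign_off, outline_of gives the robot as it stands.
- The arm moves only by the tool move_arm, never from a script. Its argument "increments" is a list of rows, each an object with "claw": the opening, from -1 (shut) to 1 (fully open); "dp": the shift along the tool's x, y, z in cm, a list of three; "turn": the turn about the tool's z in degrees. A call has 1 to 5 rows; each row shifts and turns the pose as measured when the row begins, along the tool's axes as they then stand; what a row does not reach is not made up. A row lasts 1/10 s, in which the tool goes at most 50 mm and 8.59 degrees, less where a joint would pass 70% of its speed; a pose out of reach is approached as far as the arm can. A call is refused whole if a number of a shift passes 5 or a number of a turn 8.59, either way. A call with a gripper value outside its range is refused whole. The fingers move at their own pace and stop on an object; "force" is the grip in N (left out, the last holds). Time passes only in rows, so rows that do not move let the fingers close. It gives the time, the measured TCP pose, the force and the opening at its end, in the units of the state.
- sense(): the state, without advancing time (a new reading comes with each control period).
- grab_frame(name): name is "side" or "top"; returns a dict with "pixels" (480x640x3 uint8, red, green, blue), "camera_matrix" (3x3 intrinsics, pixels), "R" (3x3) and "t" (3): a world point X has camera coordinates R X + t. Camera axes: x right, y down, z forward; pixel columns grow to the right and rows downward; lengths in mm; the calibration is good to about 2 mm. A picture is of the moment at which its call begins. There is no depth.
- sign_off(): hands the job in, once; it reports no verdict.
Trained networks look in the newest picture that a camera, given by its name, has taken for a name from the list of things; names that differ only in an ending like _2 or _b are one class to them, and where a whole thing is asked for, a point or a joint stands for the part that bears it (a point fixed in the world has none). Each returns a list of dicts, best first, with "p" (0 to 1); they miss things now and then, are a little off and sometimes report something else, mostly with a low value. They report only what shows in the picture. A call takes as long as a camera call. They do not tell look-alikes from the thing itself.
- outline_of(camera, thing): "pixels" (480x640 bool, what is visible of it) and "extent" ([left, top, right, bottom] in pixels, round what is visible of it).
The state is a dict: "time_s": time; "joint_positions": joint angles; "joint_velocities": joint speeds; "tau": joint torques, N m; "tool_pos": TCP position; "eef_rot": TCP orientation; "ft_force": force on the tool from outside, world axes, zero at the start; "ft_torque": the same for the moment, N m; "gripper_width": opening from 0.0 (shut) to 1.0 (fully open).
Only numpy, scipy, OpenCV 4.12 (cv2) and the standard library are available. Lean on these libraries where they do the work, as an engineer would, in place of code of your own. Each camera call takes 0.05 s, during which the arm holds its last target. There are 200 camera calls.

### The job

Lay the loose syringe in the cradle of the syringe drive, nozzle pointing away from the pusher and flange fully down in the slot, and let go of it. Then turn only the large outer ring of the double knob, clockwise, to run the pusher up until its sprung pad bears on the plunger and is pressed in about halfway: firm, but not bottomed. The small inner knob on top is already set for dosing and must stay as it is; do not push the pusher by hand, and leave the beaker and the timer where they are.

Things in the scene. Friction and masses are not known exactly. Their poses are not given: they have to be found in the camera images.
- drive: Manual syringe drive, fixed on the bench. Dark base plate 96 x 264 mm, top at 12 mm; origin on the bench under it, x across, y along it from the white gear housing (-y) to the cradle (+y), z up. Housing 82 x 76 mm, top 62 mm above the bench, centred at y -92 mm; the double knob is on its top. The pusher runs between housing and cradle.
- cradle_seat (a point): Where syringe_mid lies when the syringe is seated with its flange mid-slot: 50 mm above the bench, x 0, y 77.5 mm of the drive; axes as the drive's. The barrel rests in two aluminium saddles, V-shaped inside, 12 mm thick, centred at y 37 and 112 mm of the drive, 50 mm across, 59 mm high, with 63 mm free between them for fingers.
- flange_slot (a point): Middle of the flange slot behind the saddle nearer the pusher, on the syringe's axis: x 0, y 28 mm of the drive, 50 mm above the bench. The slot is 6 mm wide along y (the 3 mm flange has 1.5 mm of play either way); its lips flare open to about 14 mm and reach 66 mm above the bench. The keeper posts behind it leave 22 mm for the plunger rod.
- syringe: Loose clear plastic syringe, 50 to 100 g, on the bench. Barrel 22 mm in diameter, 96 mm long; 14 mm nozzle at the +y end; at the -y end a flange 42 mm wide (x), 3 mm thick, 22 mm high, which stops it rolling. Origin under the barrel's middle, y towards the nozzle, z up. The white plunger stands out at -y by an unknown amount: its 22 mm thumb disc ends 15 to 37 mm behind the flange.
- syringe_mid (a point): Middle of the barrel, on its axis, 11 mm above the syringe's origin; axes as the syringe's. The middle of the flange is 49.5 mm from it towards -y. The plunger is stiff and slides only above about 20 N.
- pusher: Aluminium pusher block, 46 x 18 x 40 mm, on two rods, top 58 mm above the bench; origin at bench height below its middle, axes as the drive's. It moves towards the cradle (+y of the drive) by 13 mm per radian of the ring, starts fully back, has 44 mm of travel and stays where it is left.
- pad_free (a point): Centre of the face of the pusher's round sprung pad (18 mm in diameter) when it is not pressed, 26.5 mm in front of the pusher's origin, on the syringe's axis; it moves with the block, not with the spring. The pad sinks up to 10 mm against a spring of about 0.9 N/mm (bottomed at 9 N). With a seated syringe it starts 3 to 29 mm from the thumb disc.
- coarse_ring (a joint): Outer (coarse) ring of the double knob, radians, 0 at the start (pusher fully back), growing clockwise seen from above, to 3.4. Black fluted ring, 56 mm in diameter, 20 mm high, from 66 to 86 mm above the bench, axis upright. Friction about 0.14 N m, plus 0.013 N m per newton at the pad; it stays where it is left.
- ring_mid (a point): On the axis of the double knob at half height of the outer ring, 76 mm above the bench, x 0, y -92 mm of the drive.
- fine_knob (a joint): Inner (fine) knob, radians, growing clockwise; starts anywhere from -1 to 1. Metal knob 38 mm in diameter, 14 mm high, just above the ring on the same axis, from 87.5 to 101.5 mm above the bench. It turns very lightly: a brush of a finger moves it.
- fine_mark (a point): End of the line on top of the inner knob, 14 mm from its axis.
- beaker_50: Small glass beaker, 48 mm across, 58 mm high, standing at the front of the bench, right of the syringe; origin under its middle. A bystander.
- lab_timer: White timer lying on the bench, 70 x 66 x 19 mm, origin under its middle. A bystander.
Things that resemble listed ones, but are neither listed nor needed, are in the scene too. Leave any red look-alike of the syringe alone.

How it is judged (in metres and radians):
On the way, in this order (a step that is already met when the one before it is completed fails the run):
1. the syringe lies fully home in the cradle, flange in the slot, let go of, and the pusher does not touch it yet (x of syringe_mid in the frame of cradle_seat between -0.003 and 0.003 m and y of syringe_mid in the frame of cradle_seat between -0.0035 and 0.0035 m and z of syringe_mid in the frame of cradle_seat between -0.0025 and 0.0025 m and angle between the y axis of syringe and the y axis of drive, either way round below 0.06 rad and contact force between each of pusher, the fingers and syringe below 0.3 N), for 0.2 s.
2. the pusher's pad bears on the plunger with 3 to 7 N (contact force between pusher and syringe between 3 and 7 N), for 0.3 s.
At the end, for the whole second after the job is handed in: Syringe at rest in the cradle, flange in the slot (barrel middle within 3 mm across, 3.5 mm along, 2.5 mm in height of the seat, 0.06 rad of the drive's axis); the pad bears on the plunger with 3 to 7 N (in by 3.3 to 7.8 of 10 mm); the inner knob's mark within 2.5 mm of its start (all of step 2 and x of syringe_mid in the frame of cradle_seat between -0.003 and 0.003 m and y of syringe_mid in the frame of cradle_seat between -0.0035 and 0.0035 m and z of syringe_mid in the frame of cradle_seat between -0.0025 and 0.0025 m and angle between the y axis of syringe and the y axis of drive, either way round below 0.06 rad and distance of fine_mark from where it was at the start of the episode below 0.0025 m and linear speed of syringe below 0.01 m/s); the robot touches nothing.
It fails at once if the inner knob is turned (its mark moves more than 2.5 mm, about 10 degrees) (distance of fine_mark from where it was at the start of the episode above 0.0025 m).
It fails at once if the pusher is driven hard onto the plunger (more than 12 N) (contact force between pusher and syringe above 12 N).
It fails at once if the pusher is pushed by hand (more than 3 N) (contact force between the fingers and pusher above 3 N).
It fails at once if the beaker or the timer is moved by more than 20 mm (distance of any of beaker_50, lab_timer from where it was at the start of the episode above 0.02 m).
It also fails if it takes over 64 s, if anything falls off the work surface, if the arm or the gripper's body presses on something with over 40 N, if the wrist force passes 120 N, or if a joint passes its speed limit or range.

## Working session

There is one attempt and no reset: what is moved stays moved. The work goes in short steps, Python scripts to look and compute and a tool call to move; the robot and the scene stay as the last step left them, time stands still between calls to the robot, and variables do not carry over. Pictures are saved under pics/ and viewed, about 8 in all and at most 12, crops included, and the job is handed in when it is done.

Besides the shell and the picture viewer there is one more tool, called after ">>>" by a JSON object that holds its "method" and its "body". move_arm: Moves the arm, as the interface text tells. Its arguments: {"type":"object","properties":{"increments":{"type":"array","items":{"type":"object","properties":{"claw":{"type":"number"},"dp":{"type":"array","items":{"type":"number"}},"turn":{"type":"number"}}}},"force":{"type":"number"}},"required":["increments"]}

```bash
mkdir -p pics && cat > h.py <<'E'
import numpy as np, cv2
from cell import sense, grab_frame, sign_off, outline_of
def proj(f,X):
    c=f["R"]@np.asarray(X,float)+f["t"]; p=f["camera_matrix"]@c; return p[:2]/p[2]
def ray(f,uv,z):
    d=np.linalg.inv(f["camera_matrix"])@np.array([uv[0],uv[1],1.]); R=np.asarray(f["R"]); o=-R.T@f["t"]; d=R.T@d
    return o+d*(z-o[2])/d[2]
def save(f,n): cv2.imwrite("pics/"+n,cv2.cvtColor(f["pixels"],cv2.COLOR_RGB2BGR))
E
python3 - <<'E'
from h import *
np.set_printoptions(precision=1,suppress=True)
s=sense(); print(s["time_s"],s["tool_pos"],s["eef_rot"])
for c in ("top","side"):
    f=grab_frame(c); save(f,c+"0.png"); print(c,-np.array(f["R"]).T@f["t"],np.array(f["R"])[2],f["camera_matrix"][0][0])
    for t in ("drive","syringe","pusher","coarse_ring","fine_knob","beaker_50","lab_timer"):
        for o in outline_of(c,t)[:3]:
            ys,xs=np.nonzero(o["pixels"]); (cx,cy),wh,a=cv2.minAreaRect(np.c_[xs,ys].astype(np.float32))
            print(t,round(o["p"],2),o["extent"],"cen",xs.mean().round(1),ys.mean().round(1),"rect",np.round([cx,cy,*wh,a],1), ray(f,(cx,cy),0)[:2])
E
```

```text
0.0 [ 188.8 -542.8  230.8] [-179.9    0.    19.2]
top [ 289.5   23.1 1234.8] [ 0.2 -0.  -1. ] 502.9737757862871
drive 0.61 [237.7, 184.5, 342.8, 225.5] cen 289.8 202.4 rect [289. 202.  40. 104.  90.] [621.  111.6]
syringe 0.95 [253.7, 237.0, 277.2, 287.1] cen 265.1 259.6 rect [266.2 261.   14.5  48.6  11.3] [469.  163.7]
pusher 0.5 [294.2, 186.7, 309.0, 210.3] cen 302.6 199.2 rect [300.9 199.3  22.1  13.7  85.2] [628.5  81.6]
coarse_ring 0.59 [310.5, 188.7, 339.9, 204.0] cen 323.3 199.0 rect [324. 197.  18.  22.  90.] [635.7  23.1]
fine_knob 0.7 [315.6, 187.8, 333.8, 199.6] cen 324.1 193.5 rect [324.5 193.5  15.   15.   90. ] [644.9  22. ]
beaker_50 0.66 [418.6, 277.6, 441.2, 299.2] cen 428.0 287.9 rect [428.  287.5  19.   20.   90. ] [ 409.9 -236.1]
lab_timer 0.88 [188.9, 273.2, 214.0, 303.7] cen 200.3 287.3 rect [200.5 287.5  29.   27.   90. ] [400.9 322.1]
lab_timer 0.23 [316.5, 184.9, 332.7, 199.6] cen 324.3 193.5 rect [324.5 193.5  15.   15.   90. ] [644.9  22. ]
side [ 38.  817.6 813.8] [ 0.4 -0.7 -0.6] 585.9587910498294
drive 0.67 [207.6, 216.4, 319.0, 327.8] cen 265.3 273.6 r
[... 340 characters left out ...]
  27.8  18.   24. ] [643.8  37.2]
pusher 0.74 [205.7, 212.0, 314.2, 328.1] cen 265.3 273.2 rect [263.2 275.2  51.9 126.7  41.1] [629.5  97.7]
coarse_ring 0.65 [273.1, 220.8, 301.8, 241.5] cen 286.6 233.2 rect [286.5 232.1  18.3  26.9  84.6] [671.2 -51.2]
fine_knob 0.78 [278.4, 216.3, 295.6, 233.9] cen 286.5 223.2 rect [286.5 223.   14.   17.   90. ] [690.9 -80.4]
beaker_50 0.65 [417.9, 201.1, 436.8, 235.5] cen 426.7 217.6 rect [426.9 218.4  19.6  31.4   4.4] [ 415.7 -263.9]
lab_timer 0.91 [270.6, 375.9, 323.4, 420.3] cen 296.3 395.9 rect [296.3 395.4  43.5  38.3  25.2] [402.4 317.3]
lab_timer 0.34 [206.6, 219.7, 314.7, 326.0] cen 265.2 273.4 rect [263.3 275.3  49.3 125.3  41. ] [629.3  97.8]
```

View pics/top0.png

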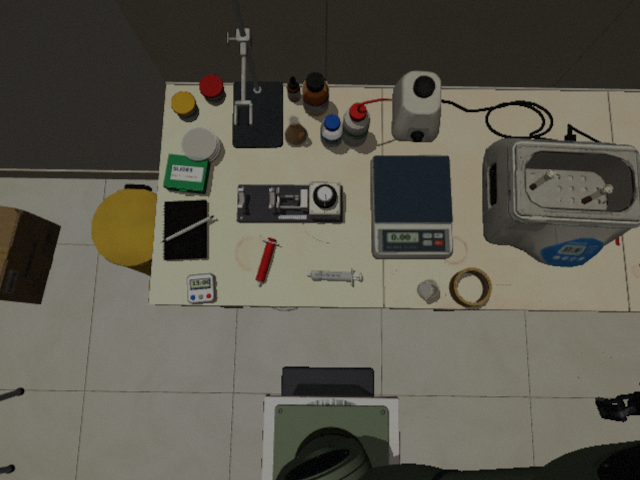

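View pics/side0.png

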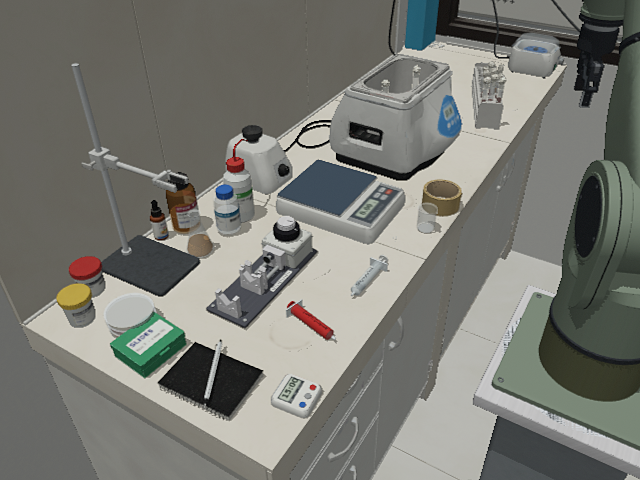

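Top view: the drive is at (290,202) with the cradle to the left (+y). The clear syringe is at (335,276) with its nozzle left at (308,274), and the red look-alike at (268,262) must be left alone. Next I fit the models to the masks.

```bash
cat > fit.py <<'E'
from h import *
from scipy.optimize import minimize
def box(cx,cy,z0,z1,wx,wy): return np.array([[cx+a*wx/2,cy+b*wy/2,z] for a in(-1,1) for b in(-1,1) for z in(z0,z1)])
def cylz(cx,cy,z0,z1,r): return np.array([[cx+r*np.cos(t),cy+r*np.sin(t),z] for t in np.linspace(0,6.28,24) for z in(z0,z1)])
def cyly(y0,y1,z,r): return np.array([[r*np.cos(t),y,z+r*np.sin(t)] for t in np.linspace(0,6.28,20) for y in(y0,y1)])
DR=[box(0,0,0,12,96,264),box(0,-92,12,62,82,76),cylz(0,-92,62,86,28),cylz(0,-92,86,101.5,19),box(0,37,12,59,50,12),box(0,112,12,59,50,12)]
def SY(L): return [cyly(-48,48,11,11),cyly(48,62,11,2.5),box(0,-49.5,0,22,42,3),cyly(-51-L,-50,11,5),cyly(-51-L,-51-L+3,11,11)]
def tf(P,p): c,s=np.cos(p[2]),np.sin(p[2]); return P@np.array([[c,s,0],[-s,c,0],[0,0,1]])+[p[0],p[1],0]
def pp(f,X): c=X@np.array(f["R"]).T+f["t"]; q=c@np.array(f["camera_matrix"]).T; return q[:,:2]/q[:,2:]
def hulls(f,parts,p): return [cv2.convexHull(pp(f,tf(P,p)).astype(np.float32))[:,0] for P in parts]
S=4
def render(f,parts,p,w):
    x0,y0,x1,y1=w; m=np.zeros(((y1-y0)*S,(x1-x0)*S),np.uint8)
    for h in hulls(f,parts,p): cv2.fillConvexPoly(m,np.round(((h+0.5-[x0,y0])*S-0.5)*16).astype(np.int32),1,shift=4)
    return m
def up(mask,w): x0,y0,x1,y1=w; return cv2.resize(mask[y0:y1,x0:x1].astype(np.float32),None,fx=S,fy=S,interpolation=cv2.INTER_LINEAR)>0.5
def xor(f,parts,p,mask,w): return np.sum(render(f,parts,p,w).astype(bool)^up(mask,w))/S/S
def overlay(f,items,w,k,name):
    x0,y0,x1,y1=w; im=cv2.cvtColor(cv2.resize(f["pixels"][y0:y1,x0:x1],None,fx=k,fy=k,interpolation=cv2.INTER_CUBIC),cv2.COLOR_RGB2BGR)
    for parts,p,col in items:
        for h in hulls(f,parts,p): cv2.polylines(im,[np.round((h+0.5-[x0,y0])*k).astype(np.int32)],True,col,1)
    cv2.imwrite("pics/"+name,im)
E
python3 - <<'E'
from fit import *
np.set_printoptions(precision=3,suppress=True)
F={c:grab_frame(c) for c in("top","side")}
D={c:outline_of(c,"drive")[0]["pixels"] for c in F}
W={"top":(225,170,355,240),"side":(195,205,330,340)}
def run(cost,x0,st):
    sim=np.array([x0]+[np.array(x0)+np.eye(len(x0))[i]*st[i] for i in range(len(x0))]); return minimize(cost,x0,method="Nelder-Mead",options=dict(initial_simplex=sim,xatol=.05,fatol=.05))
sc=np.array([1,1,.01])
for cs in(("top",),("side",),("top","side")):
    r=run(lambda q:sum(xor(F[c],DR,np.array(q)*sc,D[c],W[c]) for c in cs),[612,108,0],[15,15,4]); d=r.x*sc; print(cs,d,r.fun)
o=[o for o in outline_of("side","syringe") if o["extent"][0]>340]
m=o[0]["pixels"]; w=(335,240,405,310)
sc2=np.array([1,1,.01,1])
best=None
for y0 in(-20,0):
  for a in(-10,10):
    r=run(lambda q:xor(F["side"],SY(q[3]),q[:3]*sc,m,w)+10*max(0,15-q[3])+10*max(0,q[3]-37),np.array([450,y0,a,25.]),[15,15,10,6])
    if best is None or r.fun<best.fun: best=r
s=best.x*sc2; print("syr",s,best.fun)
G,R=(0,255,0),(0,0,255)
overlay(F["top"],[(DR,d,G),(SY(s[3]),s[:3],R)],(230,175,370,295),5,"ov_top.png")
overlay(F["side"],[(DR,d,G),(SY(s[3]),s[:3],R)],(200,210,395,335),4,"ov_side.png")
# fine/ring/pusher centres
for c in F:
  f=F[c]
  for t,z in(("fine_knob",94),("coarse_ring",76)):
    e=outline_of(c,t)[0]["extent"]; print(c,t,ray(f,((e[0]+e[2])/2,(e[1]+e[3])/2),z)[:2])
E
```

```text
('top',) [618.2   110.47    0.013] 172.0
('side',) [619.626 107.122   0.005] 576.625
('top', 'side') [618.246 109.635   0.013] 774.125
syr [434.493   3.445  -0.02   18.591] 63.75
top fine_knob [617.498  21.82 ]
top coarse_ring [619.98   20.207]
side fine_knob [611.792  31.018]
side coarse_ring [611.677  26.579]
```

View pics/ov_top.png

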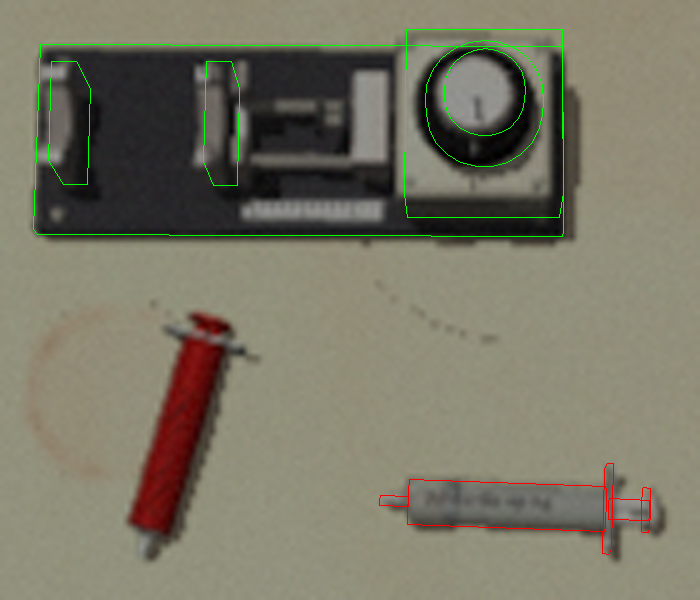

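View pics/ov_side.png

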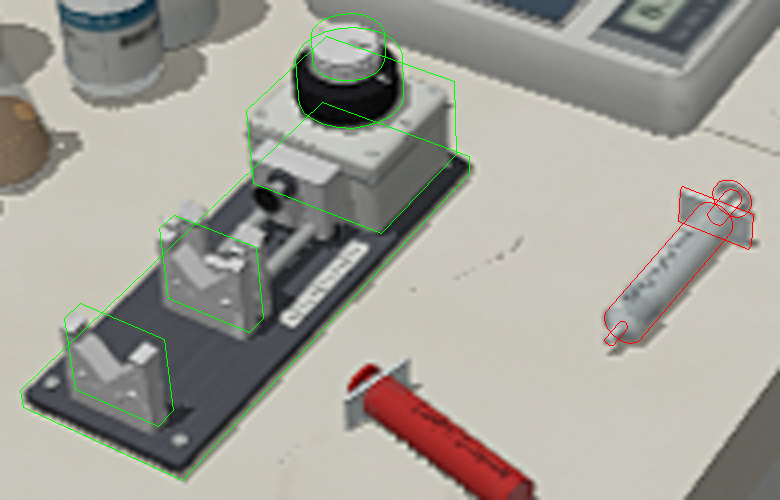

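Top overlay: the syringe model fits, with the barrel at (408–605, 480–530) in the crop and the disc a few pixels further out (655,515). The drive plate fits, but the knob and housing sit about 2 px lower than modelled in both views. I'll take one finer check of the drive.

```bash
cat >> fit.py <<'E'
def wires(f,im,p,w,k,col):
    o=np.array(w[:2])
    def L(P): cv2.polylines(im,[np.round((pp(f,tf(np.array(P,float),p))+0.5-o)*k).astype(np.int32)],True,col,1)
    def rect(cx,cy,wx,wy,z): L([[cx-wx/2,cy-wy/2,z],[cx+wx/2,cy-wy/2,z],[cx+wx/2,cy+wy/2,z],[cx-wx/2,cy+wy/2,z]])
    def circ(r,z): L([[r*np.cos(t),-92+r*np.sin(t),z] for t in np.linspace(0,6.28,40)])
    rect(0,0,96,264,12); rect(0,-92,82,76,62); rect(0,37,50,12,59); rect(0,112,50,12,59); circ(28,86); circ(19,101.5)
E
python3 - <<'E'
from fit import *
ims=[]
for c,w,k in(("side",(203,210,323,332),6.5),("top",(232,175,350,232),6.5)):
    f=grab_frame(c); im=cv2.cvtColor(cv2.resize(f["pixels"][w[1]:w[3],w[0]:w[2]],None,fx=k,fy=k,interpolation=cv2.INTER_CUBIC),cv2.COLOR_RGB2BGR)
    im=cv2.convertScaleAbs(im,alpha=1.3,beta=15)
    wires(f,im,(618.2,109.6,.01),w,k,(0,255,0)); ims.append(im)
cv2.imwrite("pics/w_side.png",ims[0][:600]); cv2.imwrite("pics/w_top.png",ims[1])
f=grab_frame("top");print(pp(f,np.array([[618,110,0],[628,110,0],[618,120,0],[618,110,10.]])));f=grab_frame("side");print(pp(f,np.array([[618,110,0],[628,110,0],[618,120,0],[618,110,10.]])))
E
```

```text
[[289.59694922 203.16946079]
 [289.71042978 199.35293393]
 [285.64968577 203.10386731]
 [289.34736094 202.14010982]]
[[264.23254373 280.47856505]
 [260.32758974 278.83418046]
 [261.39455538 283.2740671 ]
 [263.89229296 276.86729102]]
```

View pics/w_side.png

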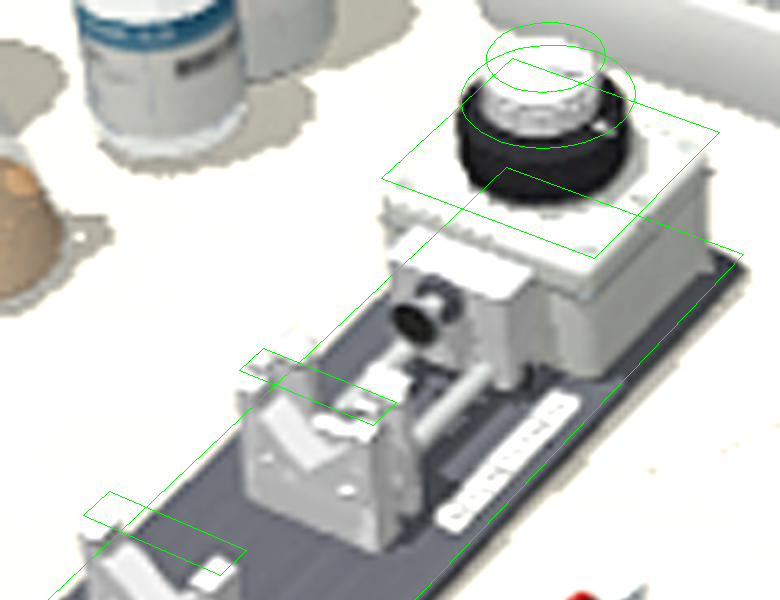

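View pics/w_top.png

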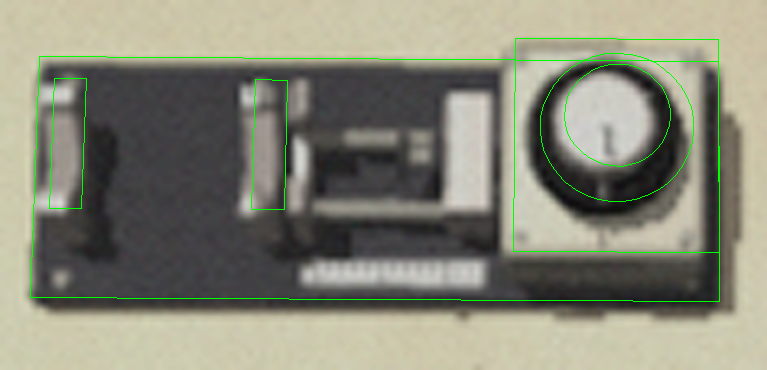

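Both views agree on a shift: the drive is about (−3,+3.5) mm from the fit, at (615.3, 113.3) with yaw ≈ 0. The syringe is at (434.5, 3.4) with yaw −1°, nozzle to +y. Now the planner for moves.

```bash
cat > plan.py <<'E'
import sys,json; from h import *
# target x y z yaw, optional n rows
def plan(x,y,z,yaw,claw=None,step=48):
    s=sense(); p=np.array(s["tool_pos"],float); a=float(s["eef_rot"][2]); T=np.array([x,y,z])
    da=(yaw-a+180)%360-180; n=int(max(np.ceil(np.linalg.norm(T-p)/step),np.ceil(abs(da)/8.5),1)); d=(T-p)/n
    rows=[]
    for i in range(n):
        t=np.radians(a+da*i/n); c,sn=np.cos(t),np.sin(t)
        r={"dp":[round(float(v)/10,2) for v in(d[0]*c+d[1]*sn,d[0]*sn-d[1]*c,-d[2])],"turn":round(-da/n,2)}
        if claw is not None:r["claw"]=claw
        rows.append(r)
    print(round(s["time_s"],2),p.round(1),np.round(s["eef_rot"],2),"grip",round(s["gripper_width"],3))
    for i in range(0,n,5): print(json.dumps(rows[i:i+5]))
if __name__=="__main__": plan(*map(float,sys.argv[1:5]))
E
python3 plan.py 434.5 1 200 89
```

```text
1.45 [ 188.9 -543.   231.3] [-179.99    0.     19.18] grip 1.0
[{"dp": [3.16, -3.33, 0.24], "turn": -5.37}, {"dp": [3.46, -3.02, 0.24], "turn": -5.37}, {"dp": [3.72, -2.68, 0.24], "turn": -5.37}, {"dp": [3.96, -2.32, 0.24], "turn": -5.37}, {"dp": [4.16, -1.94, 0.24], "turn": -5.37}]
[{"dp": [4.32, -1.55, 0.24], "turn": -5.37}, {"dp": [4.45, -1.13, 0.24], "turn": -5.37}, {"dp": [4.54, -0.71, 0.24], "turn": -5.37}, {"dp": [4.58, -0.28, 0.24], "turn": -5.37}, {"dp": [4.59, 0.15, 0.24], "turn": -5.37}]
[{"dp": [4.56, 0.57, 0.24], "turn": -5.37}, {"dp": [4.48, 1.0, 0.24], "turn": -5.37}, {"dp": [4.37, 1.41, 0.24], "turn": -5.37}]
```

>>> {"method": "move_arm", "body": {"increments": [{"dp": [3.2,-3.3,0.2],"turn": -5.4,"claw": 1},{"dp": [3.5,-3.0,0.2],"turn": -5.4},{"dp": [3.7,-2.7,0.2],"turn": -5.4},{"dp": [4.0,-2.3,0.2],"turn": -5.4},{"dp": [4.2,-1.9,0.2],"turn": -5.4}]}}

```text
invalid input at $.increments[1]: expected keys claw, dp, turn
```

>>> {"method": "move_arm", "body": {"increments": [{"dp": [4.3,-1.5,0.2],"turn": -5.4},{"dp": [4.4,-1.1,0.2],"turn": -5.4},{"dp": [4.5,-0.7,0.2],"turn": -5.4},{"dp": [4.6,-0.3,0.2],"turn": -5.4},{"dp": [4.6,0.1,0.2],"turn": -5.4}]}}

```text
invalid input at $.increments[0]: expected keys claw, dp, turn
```

```bash
python3 plan.py 434.5 1 120 89
```

```text
1.45 [ 188.9 -543.   231.3] [-179.99    0.     19.18] grip 1.0
[{"dp": [3.16, -3.33, 0.86], "turn": -5.37}, {"dp": [3.46, -3.02, 0.86], "turn": -5.37}, {"dp": [3.72, -2.68, 0.86], "turn": -5.37}, {"dp": [3.96, -2.32, 0.86], "turn": -5.37}, {"dp": [4.16, -1.94, 0.86], "turn": -5.37}]
[{"dp": [4.32, -1.55, 0.86], "turn": -5.37}, {"dp": [4.45, -1.13, 0.86], "turn": -5.37}, {"dp": [4.54, -0.71, 0.86], "turn": -5.37}, {"dp": [4.58, -0.28, 0.86], "turn": -5.37}, {"dp": [4.59, 0.15, 0.86], "turn": -5.37}]
[{"dp": [4.56, 0.57, 0.86], "turn": -5.37}, {"dp": [4.48, 1.0, 0.86], "turn": -5.37}, {"dp": [4.37, 1.41, 0.86], "turn": -5.37}]
```

>>> {"method": "move_arm", "body": {"increments": [{"dp": [3.2,-3.3,0.2],"turn": -5.4,"claw": 1},{"dp": [3.5,-3.0,0.2],"turn": -5.4,"claw": 1},{"dp": [3.7,-2.7,0.2],"turn": -5.4,"claw": 1},{"dp": [4.0,-2.3,0.2],"turn": -5.4,"claw": 1},{"dp": [4.2,-1.9,0.2],"turn": -5.4,"claw": 1}]}}

```text
time_s: 1.95
tool_pos: [284.0, -330.7, 220.1]
eef_rot: [179.9, 0.1, 46.7]
ft_force: [1.6, -1.5, -0.1]
gripper_width: 0.997
```

>>> {"method": "move_arm", "body": {"increments": [{"dp": [4.3,-1.5,0.2],"turn": -5.4,"claw": 1},{"dp": [4.4,-1.1,0.2],"turn": -5.4,"claw": 1},{"dp": [4.5,-0.7,0.2],"turn": -5.4,"claw": 1},{"dp": [4.6,-0.3,0.2],"turn": -5.4,"claw": 1},{"dp": [4.6,0.1,0.2],"turn": -5.4,"claw": 1}]}}

```text
time_s: 2.45
tool_pos: [376.4, -112.2, 210.0]
eef_rot: [179.8, 0.2, 74.7]
ft_force: [1.2, -0.5, 0.5]
gripper_width: 1.0
```

```bash
python3 plan.py 434.5 1 120 89
```

```text
2.45 [ 376.4 -112.2  210. ] [179.75   0.19  74.73] grip 1.0
[{"dp": [3.11, 0.65, 2.25], "turn": -3.57}, {"dp": [3.07, 0.85, 2.25], "turn": -3.57}, {"dp": [3.01, 1.04, 2.25], "turn": -3.57}, {"dp": [2.94, 1.22, 2.25], "turn": -3.57}]
```

>>> {"method": "move_arm", "body": {"increments": [{"dp": [3.1,0.6,2.2],"turn": -3.6,"claw": 1},{"dp": [3.1,0.9,2.2],"turn": -3.6,"claw": 1},{"dp": [3.0,1.0,2.2],"turn": -3.6,"claw": 1},{"dp": [2.9,1.2,2.2],"turn": -3.6,"claw": 1},{"dp": [0,0,0],"turn": 0,"claw": 1}]}}

```text
time_s: 2.95
tool_pos: [438.1, 11.8, 119.2]
eef_rot: [179.5, 0.2, 90.4]
ft_force: [-0.3, -0.3, 0.4]
gripper_width: 1.0
```

```bash
python3 plan.py 434.5 1 4 89; python3 - <<'E'
from fit import *
f=grab_frame("top"); g=grab_frame("side"); s=sense(); print(s["joint_positions"])
tip=np.array([s["tool_pos"]]); print(pp(f,tip),pp(g,tip))
ims=[]
for f,w in((f,(290,210,370,310)),(g,(325,215,405,315))):
    im=cv2.cvtColor(cv2.resize(f["pixels"][w[1]:w[3],w[0]:w[2]],None,fx=5,fy=5,interpolation=cv2.INTER_CUBIC),cv2.COLOR_RGB2BGR)
    for q in (tip[0],[434.5,1,11]): cv2.circle(im,tuple(int(v) for v in (pp(f,np.array([q]))[0]+.5-w[:2])*5),3,(0,255,0),1)
    ims.append(im)
cv2.imwrite("pics/g.png",np.hstack(ims))
E
```

```text
2.95 [438.1  11.8 119.2] [1.7948e+02 1.5000e-01 9.0390e+01] grip 1.0
[{"dp": [-0.36, -0.12, 3.84], "turn": 0.46}, {"dp": [-0.36, -0.12, 3.84], "turn": 0.46}, {"dp": [-0.36, -0.12, 3.84], "turn": 0.46}]
[ -0.51483124  41.11432417  -8.66885141 120.52098711  18.62771056
  19.1154211  -24.64730902]
[[329.36530884 268.40420378]] [[366.51298542 235.63484798]]
```

View pics/g.png

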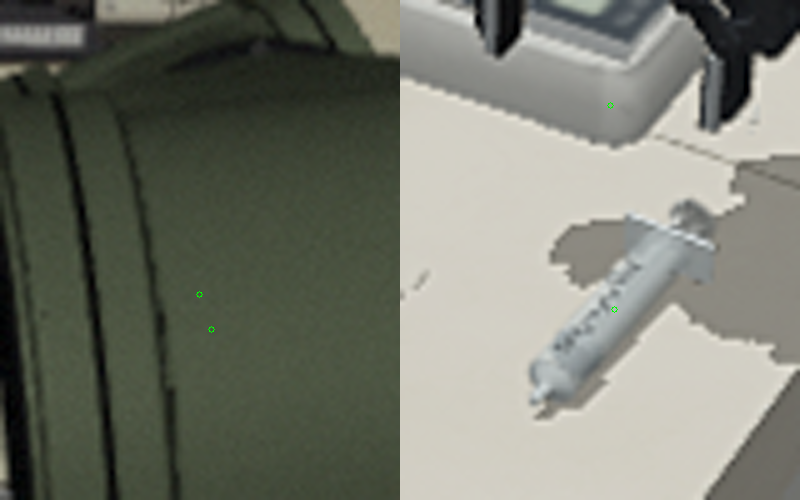

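The side view shows the barrel centred under the predicted point (614,309) and the fingers straddling it. The top view is hidden by the arm. Descending.

>>> {"method": "move_arm", "body": {"increments": [{"dp": [-0.4,-0.1,3.8],"turn": 0.4,"claw": 1},{"dp": [-0.4,-0.1,3.8],"turn": 0.5,"claw": 1},{"dp": [-0.3,-0.1,2.5],"turn": 0.4,"claw": 1},{"dp": [0,0,0.8],"turn": 0,"claw": 1},{"dp": [0,0,0],"turn": 0,"claw": 1}]}}

```text
time_s: 3.55
tool_pos: [437.4, -7.9, 12.9]
eef_rot: [179.2, 0.3, 88.2]
ft_force: [0.7, -0.2, -0.2]
gripper_width: 0.998
```

```bash
python3 plan.py 434.5 1 4 89
```

```text
3.55 [437.4  -7.9  12.9] [179.15   0.34  88.18] grip 0.998
[{"dp": [0.88, -0.32, 0.89], "turn": -0.82}]
```

>>> {"method": "move_arm", "body": {"increments": [{"dp": [0.9,-0.3,0.8],"turn": -0.8,"claw": 1},{"dp": [0,0,0],"turn": 0,"claw": 1}]}}

```text
time_s: 3.75
tool_pos: [439.1, 1.8, 8.8]
eef_rot: [179.3, 0.3, 89.0]
ft_force: [-0.7, -0.1, 0.1]
gripper_width: 0.997
```

```bash
python3 plan.py 434.5 1 4 89; python3 -c "
from h import *
save(grab_frame('side'),'x.png')"
```

```text
3.75 [439.1   1.8   8.8] [179.28   0.3   88.97] grip 0.997
[{"dp": [-0.08, -0.46, 0.48], "turn": -0.03}]
```

>>> {"method": "move_arm", "body": {"increments": [{"dp": [0,-0.5,0.4],"turn": 0,"claw": 1},{"dp": [0,0,0],"turn": 0,"claw": 1}]}}

```text
time_s: 4.0
tool_pos: [437.5, 1.2, 8.1]
eef_rot: [179.4, 0.3, 88.9]
ft_force: [0.1, 0.8, 0.2]
gripper_width: 0.995
```

>>> {"method": "move_arm", "body": {"increments": [{"dp": [0,0,0],"turn": 0,"claw": 1}]}}

```text
time_s: 4.1
tool_pos: [437.6, 1.1, 8.4]
eef_rot: [179.4, 0.3, 88.9]
ft_force: [-0.1, 0.1, 0.2]
gripper_width: 0.998
```

>>> {"method": "move_arm", "body": {"increments": [{"dp": [0,-0.5,0.6],"turn": 0,"claw": 1},{"dp": [0,-0.3,0.4],"turn": 0,"claw": 1},{"dp": [0,-0.1,0.2],"turn": 0,"claw": 1}]}}

```text
time_s: 4.4
tool_pos: [435.4, 1.2, 0.7]
eef_rot: [-179.9, 0.3, 88.9]
ft_force: [-0.5, -0.4, -0.8]
gripper_width: 1.0
```

```bash
python3 -c "
from h import *
print(sense()['tool_pos']); f=grab_frame('side');print(sense()['tool_pos'])"
```

```text
[435.4128949    1.24352352   0.69111224]
[435.43820056   1.25213216   0.56210481]
```

>>> {"method": "move_arm", "body": {"increments": [{"dp": [0,0,-0.6],"turn": 0,"claw": 1},{"dp": [0,0,-0.2],"turn": 0,"claw": 1}]}}

```text
time_s: 4.65
tool_pos: [435.2, 1.3, 8.8]
eef_rot: [-179.9, 0.3, 88.9]
ft_force: [-0.1, -0.1, -0.4]
gripper_width: 1.001
```

>>> {"method": "move_arm", "body": {"increments": [{"dp": [0,0,0],"turn": 0,"claw": -1},{"dp": [0,0,0],"turn": 0,"claw": -1},{"dp": [0,0,0],"turn": 0,"claw": -1},{"dp": [0,0,0],"turn": 0,"claw": -1},{"dp": [0,0,0],"turn": 0,"claw": -1}], "force": 25}}

```text
time_s: 5.15
tool_pos: [435.5, 1.3, 9.5]
eef_rot: [-179.9, 0.3, 88.9]
ft_force: [-0.3, 0.1, 6.1]
gripper_width: 0.243
```

>>> {"method": "move_arm", "body": {"increments": [{"dp": [0,0,0],"turn": 0,"claw": -1},{"dp": [0,0,0],"turn": 0,"claw": -1},{"dp": [0,0,0],"turn": 0,"claw": -1},{"dp": [0,0,0],"turn": 0,"claw": -1}]}}

```text
time_s: 5.55
tool_pos: [435.5, 1.2, 9.6]
eef_rot: [-179.9, 0.3, 88.9]
ft_force: [0.2, 0.7, 2.9]
gripper_width: 0.239
```

Opening is 20 mm, so the grip is above the equator. I'll open, go 6 mm lower and regrip.

>>> {"method": "move_arm", "body": {"increments": [{"dp": [0,0,0],"turn": 0,"claw": 0},{"dp": [0,0,0],"turn": 0,"claw": 0},{"dp": [0,0,0.7],"turn": 0,"claw": 0},{"dp": [0,0,0.3],"turn": 0,"claw": 0}]}}

```text
time_s: 5.95
tool_pos: [436.0, 1.2, -0.8]
eef_rot: [-179.9, 0.3, 88.9]
ft_force: [0.6, 1.0, 1.1]
gripper_width: 0.502
```

>>> {"method": "move_arm", "body": {"increments": [{"dp": [0,0,0],"turn": 0,"claw": 0}]}}

```text
time_s: 6.05
tool_pos: [435.9, 1.2, -1.3]
eef_rot: [-179.8, 0.3, 88.9]
ft_force: [-0.1, 0.4, 0.7]
gripper_width: 0.497
```

>>> {"method": "move_arm", "body": {"increments": [{"dp": [0,0,-0.5],"turn": 0,"claw": 0},{"dp": [0,0,0],"turn": 0,"claw": 0},{"dp": [0,0,0],"turn": 0,"claw": 0}]}}

```text
time_s: 6.35
tool_pos: [435.9, 1.3, 4.1]
eef_rot: [-179.8, 0.3, 88.9]
ft_force: [0.6, 0.4, -0.0]
gripper_width: 0.498
```

>>> {"method": "move_arm", "body": {"increments": [{"dp": [0,0,0],"turn": 0,"claw": -1},{"dp": [0,0,0],"turn": 0,"claw": -1},{"dp": [0,0,0],"turn": 0,"claw": -1},{"dp": [0,0,0],"turn": 0,"claw": -1},{"dp": [0,0,0],"turn": 0,"claw": -1}], "force": 25}}

```text
time_s: 6.85
tool_pos: [436.0, 1.2, 4.4]
eef_rot: [-179.9, 0.3, 88.9]
ft_force: [-1.9, -0.5, 1.9]
gripper_width: 0.246
```

```bash
python3 plan.py 615 188 140 90
```

```text
6.85 [436.    1.2   4.4] [-179.87    0.34   88.88] grip 0.246
[{"dp": [2.72, 2.5, -1.94], "turn": -0.16}, {"dp": [2.71, 2.51, -1.94], "turn": -0.16}, {"dp": [2.7, 2.52, -1.94], "turn": -0.16}, {"dp": [2.7, 2.53, -1.94], "turn": -0.16}, {"dp": [2.69, 2.53, -1.94], "turn": -0.16}]
[{"dp": [2.68, 2.54, -1.94], "turn": -0.16}, {"dp": [2.68, 2.55, -1.94], "turn": -0.16}]
```

>>> {"method": "move_arm", "body": {"increments": [{"dp": [0,0,-2],"turn": 0,"claw": -1},{"dp": [0,0,-4],"turn": 0,"claw": -1},{"dp": [0,0,-4],"turn": 0,"claw": -1},{"dp": [0,0,-2],"turn": 0,"claw": -1},{"dp": [0,0,0],"turn": 0,"claw": -1}], "force": 40}}

```text
time_s: 7.35
tool_pos: [435.7, 2.1, 128.0]
eef_rot: [-179.7, 0.4, 88.9]
ft_force: [-0.4, 0.2, -1.4]
gripper_width: 0.237
```

```bash
python3 plan.py 613 188 125 90; python3 - <<'E'
from fit import *
f=grab_frame("side"); s=sense(); t=s["tool_pos"]
P=[X+np.array([0,0,t[2]-4.4]) for X in SY(22)]
overlay(f,[(P,(t[0],t[1]+2.4,-.02),(0,0,255))],(320,190,420,290),6,"lift.png")
E
```

```text
7.35 [435.7   2.1 128. ] [-179.74    0.39   88.94] grip 0.237
[{"dp": [3.15, 2.9, 0.05], "turn": -0.18}, {"dp": [3.14, 2.91, 0.05], "turn": -0.18}, {"dp": [3.13, 2.92, 0.05], "turn": -0.18}, {"dp": [3.13, 2.93, 0.05], "turn": -0.18}, {"dp": [3.12, 2.94, 0.05], "turn": -0.18}]
[{"dp": [3.11, 2.95, 0.05], "turn": -0.18}]
```

View pics/lift.png

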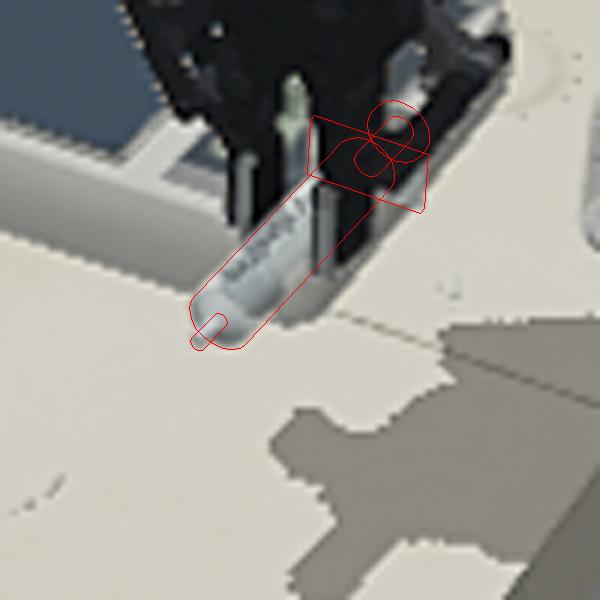

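Side view: the syringe is held level, at the predicted outline. Moving it over the cradle.

>>> {"method": "move_arm", "body": {"increments": [{"dp": [2,2,0],"turn": -0.2,"claw": -1},{"dp": [3.2,3.1,0],"turn": -0.2,"claw": -1},{"dp": [3.2,3.1,0],"turn": -0.2,"claw": -1},{"dp": [3.1,3.1,0],"turn": -0.2,"claw": -1},{"dp": [3.1,3.0,0],"turn": -0.2,"claw": -1}]}}

```text
time_s: 7.9
tool_pos: [580.9, 146.3, 118.8]
eef_rot: [-179.2, 0.7, 89.6]
ft_force: [-0.5, -1.0, -0.9]
gripper_width: 0.238
```

>>> {"method": "move_arm", "body": {"increments": [{"dp": [2,2,0],"turn": -0.2,"claw": -1},{"dp": [0,0,0],"turn": 0,"claw": -1}]}}

```text
time_s: 8.1
tool_pos: [602.5, 171.5, 113.8]
eef_rot: [-179.0, 0.7, 90.1]
ft_force: [0.5, -0.4, -1.1]
gripper_width: 0.241
```

```bash
python3 plan.py 615 188.5 90 90; python3 -c "
from h import *
print(sense()['ft_force'],sense()['joint_positions'])"
```

```text
8.1 [602.5 171.5 113.8] [-179.05    0.66   90.08] grip 0.241
[{"dp": [1.7, 1.26, 2.38], "turn": 0.08}]
[ 0.4586579  -0.4393984  -1.13255868] [-13.99456699  53.87543914 -11.01746315  79.23523812  12.1432185
  49.17537443 -28.65628432]
```

>>> {"method": "move_arm", "body": {"increments": [{"dp": [1.6,1.2,1.0],"turn": 0,"claw": -1},{"dp": [0.6,0.4,1.0],"turn": 0,"claw": -1},{"dp": [0,0,0.5],"turn": 0,"claw": -1},{"dp": [0,0,0],"turn": 0,"claw": -1}]}}

```text
time_s: 8.5
tool_pos: [616.0, 191.8, 81.5]
eef_rot: [-178.7, 0.9, 90.1]
ft_force: [0.5, 0.3, -0.3]
gripper_width: 0.236
```

```bash
python3 plan.py 615 188.5 60 90; python3 - <<'E'
from fit import *
f=grab_frame("side"); s=sense(); t=s["tool_pos"]
w=(203,210,323,332);k=4.9
im=cv2.cvtColor(cv2.resize(f["pixels"][w[1]:w[3],w[0]:w[2]],None,fx=k,fy=k,interpolation=cv2.INTER_CUBIC),cv2.COLOR_RGB2BGR)
wires(f,im,(615.3,113.3,.003),w,k,(0,255,0))
for X in SY(22):
  h=cv2.convexHull(pp(f,tf(X+np.array([0,0,t[2]-4.4]),(t[0],t[1]+2.2,0))).astype(np.float32))[:,0]
  cv2.polylines(im,[np.round((h+.5-w[:2])*k).astype(np.int32)],True,(0,0,255),1)
cv2.imwrite("pics/over.png",im)
f=grab_frame("top"); save(f,"t2.png")
E
```

```text
8.5 [616.  191.8  81.5] [-178.72    0.94   90.11] grip 0.236
[{"dp": [-0.33, -0.1, 2.15], "turn": 0.11}]
```

View pics/over.png

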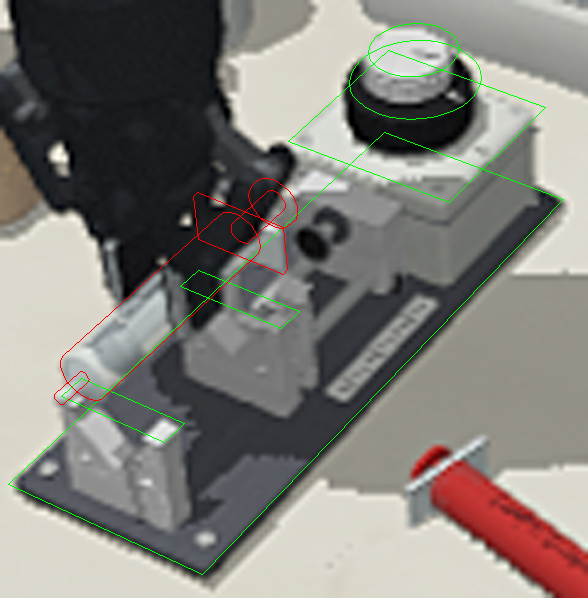

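The syringe hangs over the cradle, nearly aligned. The drive model may still be 1–2 mm off, so I'll refine it from image gradients without another picture.

```bash
cat > edge.py <<'E'
from fit import *
from scipy.ndimage import map_coordinates
def seg(a,b,n=60): return np.linspace(a,b,n)
def rect(cx,cy,wx,wy,z,sides="lrtb"):
    c=np.array([[cx-wx/2,cy-wy/2,z],[cx+wx/2,cy-wy/2,z],[cx+wx/2,cy+wy/2,z],[cx-wx/2,cy+wy/2,z]],float)
    return np.vstack([seg(c[i],c[(i+1)%4]) for i in range(4)])
def circ(r,z): return np.array([[r*np.cos(t),-92+r*np.sin(t),z] for t in np.linspace(0,6.28,150)])
W=np.vstack([rect(0,0,96,264,12),rect(0,-92,82,76,62),circ(28,86),circ(19,101.5),rect(0,37,50,12,59),rect(0,112,50,12,59)])
def grad(n):
    g=cv2.GaussianBlur(cv2.imread("pics/"+n,0).astype(np.float32),(0,0),0.8); m=np.hypot(cv2.Sobel(g,5,1,0),cv2.Sobel(g,5,0,1)); return np.minimum(m,np.percentile(m,97))
def score(f,g,p): q=pp(f,tf(W,p)); return map_coordinates(g,[q[:,1],q[:,0]],order=1).mean()
E
python3 - <<'E'
from edge import *
F={c:grab_frame(c) for c in("top","side")}; G={c:grad(c+"0.png") for c in F}
for cs in(("top",),("side",),("top","side")):
    b=sorted(((sum(score(F[c],G[c],(x,y,a))/G[c].max() for c in cs),x,y,a) for x in np.arange(606,626,1.) for y in np.arange(102,124,1.) for a in np.arange(-.02,.025,.005)),reverse=True)
    print(cs,[np.round(v,3) for v in b[:6]])
E
```

```text
('top',) [array([7.86e-01, 6.15e+02, 1.14e+02, 5.00e-03]), array([7.86e-01, 6.15e+02, 1.14e+02, 1.00e-02]), array([  0.784, 615.   , 114.   ,   0.   ]), array([7.81e-01, 6.15e+02, 1.14e+02, 1.50e-02]), array([ 7.79e-01,  6.15e+02,  1.14e+02, -5.00e-03]), array([7.76e-01, 6.14e+02, 1.14e+02, 5.00e-03])]
('side',) [array([6.07e-01, 6.14e+02, 1.18e+02, 1.00e-02]), array([6.07e-01, 6.14e+02, 1.18e+02, 1.50e-02]), array([6.06e-01, 6.14e+02, 1.17e+02, 1.00e-02]), array([6.06e-01, 6.14e+02, 1.18e+02, 2.00e-02]), array([6.05e-01, 6.14e+02, 1.18e+02, 5.00e-03]), array([6.05e-01, 6.14e+02, 1.17e+02, 1.50e-02])]
('top', 'side') [array([1.345e+00, 6.150e+02, 1.150e+02, 5.000e-03]), array([1.345e+00, 6.150e+02, 1.150e+02, 1.000e-02]), array([  1.341, 615.   , 115.   ,   0.   ]), array([1.339e+00, 6.150e+02, 1.150e+02, 1.500e-02]), array([1.336e+00, 6.140e+02, 1.150e+02, 5.000e-03]), array([ 1.332e+00,  6.150e+02,  1.150e+02, -5.000e-03])]
```

>>> {"method": "move_arm", "body": {"increments": [{"dp": [-0.2,-0.3,0.6],"turn": 0,"claw": -1},{"dp": [-0.1,-0.2,0.6],"turn": 0,"claw": -1},{"dp": [0,-0.1,0.6],"turn": 0,"claw": -1}]}}

```text
time_s: 9.0
tool_pos: [610.8, 187.9, 66.0]
eef_rot: [-179.0, 0.8, 90.0]
ft_force: [-0.7, -0.6, -0.9]
gripper_width: 0.237
```

```bash
python3 plan.py 614.4 190.3 50 90.3
```

```text
9.0 [610.8 187.9  66. ] [-179.      0.84   90.02] grip 0.237
[{"dp": [0.24, 0.36, 1.6], "turn": -0.28}]
```

>>> {"method": "move_arm", "body": {"increments": [{"dp": [0.3,0.4,0.2],"turn": 0,"claw": -1},{"dp": [0,0,0],"turn": 0,"claw": -1}]}}

```text
time_s: 9.2
tool_pos: [614.5, 191.0, 62.7]
eef_rot: [-178.9, 0.9, 90.0]
ft_force: [0.3, 1.0, -0.4]
gripper_width: 0.236
```

```bash
python3 plan.py 614.4 190.3 50 90.3
```

```text
9.2 [614.5 191.   62.7] [-178.93    0.85   90.03] grip 0.236
[{"dp": [-0.07, -0.01, 1.27], "turn": -0.27}]
```

>>> {"method": "move_arm", "body": {"increments": [{"dp": [0,0,0.5],"turn": 0,"claw": -1},{"dp": [0,0,0.2],"turn": 0,"claw": -1}]}}

```text
time_s: 9.4
tool_pos: [614.6, 191.0, 55.3]
eef_rot: [-179.0, 0.8, 90.0]
ft_force: [0.1, -0.2, -0.2]
gripper_width: 0.24
```

>>> {"method": "move_arm", "body": {"increments": [{"dp": [0,0,0.4],"turn": 0,"claw": -1},{"dp": [0,0,0.2],"turn": 0,"claw": -1}]}}

```text
time_s: 9.6
tool_pos: [614.5, 190.9, 48.8]
eef_rot: [-178.9, 0.8, 90.0]
ft_force: [0.2, 0.5, -1.5]
gripper_width: 0.238
```

>>> {"method": "move_arm", "body": {"increments": [{"dp": [0,0,0.3],"turn": 0,"claw": -1},{"dp": [0,0,0],"turn": 0,"claw": -1}]}}

```text
time_s: 9.8
tool_pos: [614.5, 190.9, 45.4]
eef_rot: [-179.0, 0.8, 90.0]
ft_force: [-0.0, 0.0, 0.0]
gripper_width: 0.236
```

>>> {"method": "move_arm", "body": {"increments": [{"dp": [0,0,0.2],"turn": 0,"claw": -1},{"dp": [0,0,0],"turn": 0,"claw": -1}]}}

```text
time_s: 10.0
tool_pos: [615.6, 190.9, 44.3]
eef_rot: [-179.1, 0.8, 90.0]
ft_force: [-0.0, -0.1, -0.8]
gripper_width: 0.239
```

>>> {"method": "move_arm", "body": {"increments": [{"dp": [0,0,0.3],"turn": 0,"claw": -1},{"dp": [0,0,0.1],"turn": 0,"claw": -1}]}}

```text
time_s: 10.2
tool_pos: [616.3, 190.7, 43.0]
eef_rot: [-179.2, 0.8, 90.0]
ft_force: [-7.2, -2.6, 16.9]
gripper_width: 0.236
```

>>> {"method": "move_arm", "body": {"increments": [{"dp": [0,0,0.2],"turn": 0,"claw": -1}]}}

```text
time_s: 10.3
tool_pos: [616.3, 190.7, 42.8]
eef_rot: [-179.3, 0.8, 90.0]
ft_force: [-13.0, -3.1, 42.8]
gripper_width: 0.241
```

Seated: 43 N down at the expected height. Releasing.

>>> {"method": "move_arm", "body": {"increments": [{"dp": [0,0,-0.1],"turn": 0,"claw": -1},{"dp": [0,0,0],"turn": 0,"claw": 0},{"dp": [0,0,0],"turn": 0,"claw": 0},{"dp": [0,0,0],"turn": 0,"claw": 0.4},{"dp": [0,0,0],"turn": 0,"claw": 0.4}]}}

```text
time_s: 10.8
tool_pos: [616.1, 190.7, 43.9]
eef_rot: [-179.3, 0.8, 90.0]
ft_force: [-0.8, 0.4, -0.1]
gripper_width: 0.703
```

>>> {"method": "move_arm", "body": {"increments": [{"dp": [0,0,-1],"turn": 0,"claw": 0.4},{"dp": [0,0,-3],"turn": 0,"claw": 0.6},{"dp": [0,0,-4],"turn": 0,"claw": 1},{"dp": [0,0,-4],"turn": 0,"claw": 1},{"dp": [0,0,-2],"turn": 0,"claw": 1}]}}

```text
time_s: 11.3
tool_pos: [616.5, 192.4, 188.2]
eef_rot: [-179.0, 0.9, 90.0]
ft_force: [0.1, -0.4, -0.4]
gripper_width: 1.0
```

```bash
python3 plan.py 615 23 165 90
```

```text
11.3 [616.5 192.4 188.2] [-178.98    0.89   90.03] grip 1.0
[{"dp": [-4.24, -0.04, 0.58], "turn": 0.01}, {"dp": [-4.24, -0.04, 0.58], "turn": 0.01}, {"dp": [-4.24, -0.04, 0.58], "turn": 0.01}, {"dp": [-4.24, -0.04, 0.58], "turn": 0.01}]
```

>>> {"method": "move_arm", "body": {"increments": [{"dp": [-4,-2.5,0],"turn": 0,"claw": 1},{"dp": [-4,-3.5,0],"turn": 0,"claw": 1},{"dp": [-4,-3.5,0],"turn": 0,"claw": 1},{"dp": [-4,-3.5,0],"turn": 0,"claw": 1},{"dp": [0,-3,0],"turn": 0,"claw": 1}]}}

```text
time_s: 11.8
tool_pos: [460.4, 35.3, 198.1]
eef_rot: [-179.6, 0.7, 90.0]
ft_force: [1.0, 1.6, -0.2]
gripper_width: 0.999
```

```bash
python3 plan.py 615 23 165 90; python3 - <<'E'
from fit import *
d=np.array([616,115,.006]); a=d[2]
seat=lambda y:(d[0]-a*y,d[1]+y,a)
P=[X+np.array([0,0,39]) for X in SY(22)]
ims=[]
for c,w,k in(("side",(203,210,303,335),4.75),("top",(232,175,350,232),6)):
    f=grab_frame(c); im=cv2.cvtColor(cv2.resize(f["pixels"][w[1]:w[3],w[0]:w[2]],None,fx=k,fy=k,interpolation=cv2.INTER_CUBIC),cv2.COLOR_RGB2BGR)
    save(f,c+"1.png")
    for h in hulls(f,P[:3]+P[4:],seat(77.5)): cv2.polylines(im,[np.round((h+.5-w[:2])*k).astype(np.int32)],True,(0,0,255),1)
    ims.append(im)
    for t in("pusher","syringe"):
        for o in outline_of(c,t): print(c,t,round(o["p"],2),o["extent"])
H,Wd=600,800
cv2.imwrite("pics/seat_side.png",ims[0]); cv2.imwrite("pics/seat_top.png",ims[1])
print(ims[0].shape,ims[1].shape)
E
```

```text
11.8 [460.4  35.3 198.1] [-179.64    0.72   90.01] grip 0.999
[{"dp": [-0.31, 3.87, 0.83], "turn": 0.0}, {"dp": [-0.31, 3.87, 0.83], "turn": 0.0}, {"dp": [-0.31, 3.87, 0.83], "turn": 0.0}, {"dp": [-0.31, 3.87, 0.83], "turn": 0.0}]
side pusher 0.8 [265.3, 245.7, 287.0, 266.6]
side syringe 0.98 [286.5, 301.3, 338.7, 340.1]
side syringe 0.6 [219.5, 263.2, 263.9, 307.9]
side syringe 0.22 [263.6, 245.8, 285.2, 269.1]
top syringe 0.69 [226.5, 195.0, 265.3, 202.4]
top syringe 0.68 [253.2, 237.0, 279.4, 288.7]
(594, 475, 3) (342, 708, 3)
```

View pics/seat_side.png

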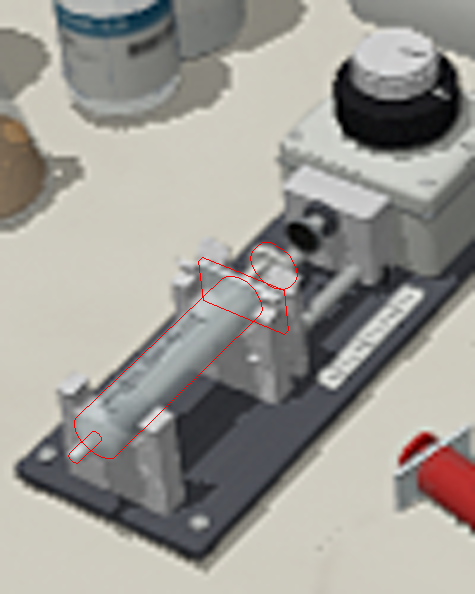

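View pics/seat_top.png

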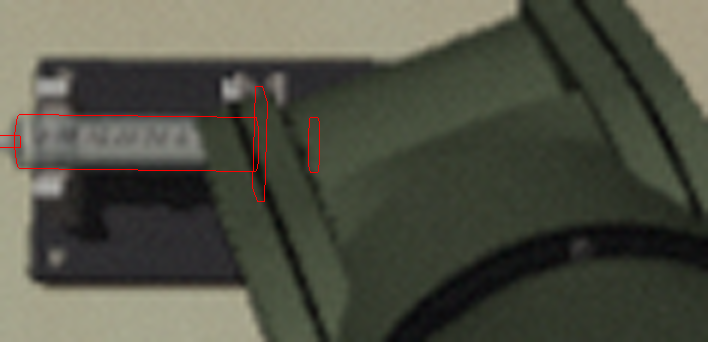

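Both views show the syringe home in the saddles with its flange in the slot. The pad-to-disc gap is about 20–23 mm (pad (305,232), disc (278,266) in the side crop). Going to the ring next.

>>> {"method": "move_arm", "body": {"increments": [{"dp": [-0.3,3.9,0.8],"turn": 0,"claw": 1},{"dp": [-0.3,3.9,0.8],"turn": 0,"claw": 1},{"dp": [-0.3,3.9,0.8],"turn": 0,"claw": 1},{"dp": [-0.2,3,0.5],"turn": 0,"claw": 1},{"dp": [0,0,0],"turn": 0,"claw": 1}]}}

```text
time_s: 12.6
tool_pos: [616.6, 31.0, 165.6]
eef_rot: [-179.6, 0.6, 90.5]
ft_force: [-0.8, -0.3, 0.4]
gripper_width: 0.997
```

```bash
python3 plan.py 616 23 125 90
```

```text
12.6 [616.6  31.  165.6] [-179.64    0.57   90.49] grip 0.997
[{"dp": [-0.8, -0.07, 4.06], "turn": 0.49}]
```

>>> {"method": "move_arm", "body": {"increments": [{"dp": [-0.5,0,2],"turn": 0.3,"claw": 1},{"dp": [-0.3,0,2],"turn": 0,"claw": 1},{"dp": [0,0,0.5],"turn": 0,"claw": 1},{"dp": [0,0,0],"turn": 0,"claw": 1}]}}

```text
time_s: 13.0
tool_pos: [617.1, 24.0, 118.6]
eef_rot: [-179.6, 0.5, 90.3]
ft_force: [-0.5, 0.8, 0.7]
gripper_width: 1.003
```

```bash
python3 plan.py 616 23 69 90
```

```text
13.0 [617.1  24.  118.6] [-179.62    0.52   90.26] grip 1.003
[{"dp": [-0.05, -0.06, 2.48], "turn": 0.13}, {"dp": [-0.05, -0.06, 2.48], "turn": 0.13}]
```

>>> {"method": "move_arm", "body": {"increments": [{"dp": [-0.1,-0.1,1.8],"turn": 0,"claw": 1},{"dp": [0,0,1.5],"turn": 0,"claw": 1},{"dp": [0,0,0.6],"turn": 0,"claw": 1},{"dp": [0,0,0],"turn": 0,"claw": 1}]}}

```text
time_s: 13.4
tool_pos: [617.1, 24.0, 81.0]
eef_rot: [-179.8, 0.5, 90.3]
ft_force: [-0.5, 0.3, -0.0]
gripper_width: 1.001
```

```bash
python3 plan.py 616 23 69 90
```

```text
13.4 [617.1  24.   81. ] [-179.81    0.48   90.31] grip 1.001
[{"dp": [-0.1, -0.11, 1.2], "turn": 0.31}]
```

>>> {"method": "move_arm", "body": {"increments": [{"dp": [-0.1,-0.1,0.7],"turn": 0,"claw": 1},{"dp": [0,0,0.3],"turn": 0,"claw": 1},{"dp": [0,0,0],"turn": 0,"claw": 1}]}}

```text
time_s: 13.7
tool_pos: [616.7, 23.1, 71.6]
eef_rot: [-179.9, 0.5, 90.3]
ft_force: [0.6, -0.2, 0.4]
gripper_width: 0.994
```

>>> {"method": "move_arm", "body": {"increments": [{"dp": [0,0,0],"turn": 0,"claw": 0.6},{"dp": [0,0,0],"turn": 0,"claw": 0.5},{"dp": [0,0,0],"turn": 0,"claw": 0.4}], "force": 25}}

```text
time_s: 14.0
tool_pos: [617.0, 23.1, 72.1]
eef_rot: [-180.0, 0.5, 90.3]
ft_force: [-0.1, -0.3, 0.2]
gripper_width: 0.699
```

>>> {"method": "move_arm", "body": {"increments": [{"dp": [0,0,0.4],"turn": 0,"claw": 0.4},{"dp": [0,0,0],"turn": 0,"claw": 0.4},{"dp": [0,0,0],"turn": 0,"claw": -0.5},{"dp": [0,0,0],"turn": 0,"claw": -0.5},{"dp": [0,0,0],"turn": 0,"claw": -0.5}], "force": 30}}

```text
time_s: 14.5
tool_pos: [617.9, 23.1, 68.7]
eef_rot: [179.9, 0.5, 90.3]
ft_force: [-0.7, 1.2, -0.8]
gripper_width: 0.641
```

```bash
python3 - <<'E'
from h import *
np.set_printoptions(precision=3,suppress=True)
for i in range(4):
    s=sense(); print(s["time_s"],s["tool_pos"],s["eef_rot"],s["ft_force"],s["ft_torque"],s["gripper_width"],s["joint_positions"][6])
    f=grab_frame("side")
save(f,"ring0.png")
E
```

```text
14.5 [617.908  23.061  68.714] [179.905   0.462  90.303] [-0.689  1.171 -0.847] [ 0.01  -0.06  -0.006] 0.6411152967488221 -17.634583752283714
14.55 [617.911  23.058  68.671] [179.906   0.462  90.303] [-0.239  0.348  0.147] [-0.012 -0.037 -0.033] 0.6403187712091896 -17.63724869954898
14.6 [617.899  23.065  68.693] [179.908   0.464  90.306] [-0.767  0.745  1.181] [-0.014  0.     0.009] 0.6402197395003683 -17.63530021246541
14.65 [617.912  23.057  68.719] [179.905   0.463  90.305] [-0.998  0.188  0.683] [-0.04  -0.01  -0.045] 0.6422083531812527 -17.635737248054287
```

>>> {"method": "move_arm", "body": {"increments": [{"dp": [0,0,0],"turn": 5,"claw": -0.5},{"dp": [0,0,0],"turn": 5,"claw": -0.5},{"dp": [0,0,0],"turn": 5,"claw": -0.5},{"dp": [0,0,0],"turn": 5,"claw": -0.5}]}}

```text
time_s: 15.1
tool_pos: [617.9, 23.0, 68.7]
eef_rot: [179.8, 0.4, 69.7]
ft_force: [0.6, -0.7, 0.3]
gripper_width: 0.639
```

```bash
cat > rd.py <<'E'
from h import *
import sys
np.set_printoptions(precision=3,suppress=True)
T=[];n=int(sys.argv[1])
for i in range(n):
    f=grab_frame("side"); s=sense(); T.append(np.r_[s["ft_torque"],s["ft_force"]])
T=np.array(T); print(round(s["time_s"],2),s["tool_pos"],s["eef_rot"],"j7",round(s["joint_positions"][6],1),"grip",round(s["gripper_width"],3)); print("tq",T[:,:3].mean(0),"F",T[:,3:].mean(0),"sd",T[:,2].std())
save(f,sys.argv[2])
a=cv2.imread("pics/ring0.png",0).astype(np.float32);b=cv2.imread("pics/"+sys.argv[2],0).astype(np.float32)
for o in outline_of("side","pusher")[:2]: e=o["extent"]; ys,xs=np.nonzero(o["pixels"]); print("pusher",round(o["p"],2),e,xs.mean().round(2),ys.mean().round(2))
E
python3 rd.py 6 r20.png
```

```text
15.4 [617.883  23.091  68.69 ] [179.766   0.373  70.042] j7 -32.3 grip 0.643
tq [-0.082  0.023 -0.108] F [-0.604 -0.459  1.226] sd 0.0362252813786471
pusher 0.87 [260.9, 247.2, 283.7, 270.5] 272.53 258.0
```

Turning works: 20° with no slip. I'll continue and read the torque while moving to set a baseline.

>>> {"method": "move_arm", "body": {"increments": [{"dp": [0,0,0],"turn": 4,"claw": -0.5},{"dp": [0,0,0],"turn": 4,"claw": -0.5},{"dp": [0,0,0],"turn": 4,"claw": -0.5}]}}

```text
time_s: 15.75
tool_pos: [617.9, 23.1, 68.7]
eef_rot: [179.7, 0.3, 57.9]
ft_force: [-0.7, -0.8, 1.7]
gripper_width: 0.638
```

```bash
cat > tq.py <<'E'
from h import *
np.set_printoptions(precision=3,suppress=True)
s=sense();a=s["ft_torque"];g=s["tau"][6];f=grab_frame("side");u=sense();f=grab_frame("side");v=sense()
print(round(s["time_s"],2),"yaw",round(s["eef_rot"][2],2),round(v["eef_rot"][2],2),"tz",np.round([a[2],u["ft_torque"][2],v["ft_torque"][2]],3),"tau7",np.round([g,u["tau"][6],v["tau"][6]],3))
E
python3 tq.py
```

```text
15.75 yaw 57.94 58.0 tz [ 0.203 -0.153 -0.13 ] tau7 [ 1.573  1.871 -1.405]
```

>>> {"method": "move_arm", "body": {"increments": [{"dp": [0,0,0],"turn": 4,"claw": -0.5},{"dp": [0,0,0],"turn": 4,"claw": -0.5},{"dp": [0,0,0],"turn": 4,"claw": -0.5}]}}

```text
time_s: 16.15
tool_pos: [617.9, 23.0, 68.7]
eef_rot: [179.7, 0.2, 46.3]
ft_force: [0.2, 0.6, 0.6]
gripper_width: 0.644
```

```bash
python3 tq.py
```

```text
16.15 yaw 46.26 46.3 tz [ 0.188 -0.236 -0.098] tau7 [ 1.505  1.754 -1.356]
```

>>> {"method": "move_arm", "body": {"increments": [{"dp": [0,0,0],"turn": 4,"claw": -0.5},{"dp": [0,0,0],"turn": 4,"claw": -0.5},{"dp": [0,0,0],"turn": 4,"claw": -0.5}]}}

```text
time_s: 16.55
tool_pos: [617.9, 23.1, 68.7]
eef_rot: [179.6, 0.1, 34.8]
ft_force: [0.2, -0.4, 1.6]
gripper_width: 0.641
```

```bash
python3 tq.py; python3 rd.py 4 r60.png
```

```text
16.55 yaw 34.76 34.78 tz [ 0.124 -0.227 -0.133] tau7 [ 1.476  1.683 -1.325]
16.85 [617.887  23.051  68.692] [179.651   0.142  34.816] j7 -57.2 grip 0.641
tq [-0.01   0.02  -0.068] F [-0.032 -0.152  1.058] sd 0.058199881622088355
pusher 0.6 [261.9, 249.9, 283.1, 272.9] 271.34 259.65
pusher 0.54 [220.3, 265.7, 264.9, 309.1] 239.99 284.64
```

```bash
cat > gap.py <<'E'
from edge import *
import sys
f=grab_frame("side")
d=(617.0,115,.006)
def blk(y):return np.vstack([rect(0,y,46,18,58),seg([23,y+9,58],[23,y+9,20]),seg([-23,y+9,58],[-23,y+9,20])])
def dsc(y,th=3):return np.array([[11*np.cos(t),y,50+11*np.sin(t)] for t in np.linspace(0,6.28,80)])
def sc(g,P,dx=0,dz=0):q=pp(f,tf(P+np.array([dx,0,dz]),d));return map_coordinates(g,[q[:,1],q[:,0]],order=1).mean()
def best(g,fn,ys):
    v=[(max(sc(g,fn(y),dx,dz) for dx in(-2,-1,0,1,2) for dz in(-2,-1,0,1,2)),y) for y in ys]; return sorted(v,reverse=True)[:3]
for n in sys.argv[1:]:
    g=grad(n); b=best(g,blk,np.arange(-55,10,.5)); c=best(g,dsc,np.arange(-14,14,.5)); h=best(g,lambda y:np.array([[21*s1,y,50+11*s2] for s1 in np.linspace(-1,1,40) for s2 in(-1,1)]),np.arange(20,36,.5))
    print(n,"block",np.round(b,1).tolist(),"disc",np.round(c,1).tolist(),"flange",np.round(h,1).tolist())
E
python3 gap.py ring0.png r20.png r60.png side1.png
```

```text
ring0.png block [[176.3, -41.5], [175.8, -39.5], [175.5, -41.0]] disc [[194.3, -12.0], [194.2, -11.5], [193.9, -12.5]] flange [[119.3, 28.5], [119.2, 28.0], [118.7, 29.0]]
r20.png block [[179.2, -37.0], [178.7, -37.5], [178.6, -35.0]] disc [[204.2, -9.0], [204.1, -8.5], [203.3, -9.5]] flange [[119.1, 28.5], [119.0, 28.0], [118.5, 29.0]]
r60.png block [[164.0, -30.0], [163.8, -29.0], [163.7, -28.0]] disc [[183.9, -6.5], [183.7, -7.0], [183.3, -14.0]] flange [[118.8, 28.5], [118.7, 28.0], [118.2, 29.0]]
side1.png block [[173.5, -41.5], [173.1, -39.5], [172.8, -41.0]] disc [[189.7, -11.5], [189.7, -12.0], [189.2, -12.5]] flange [[117.6, 28.5], [117.5, 28.0], [117.0, 29.0]]
```

```bash
sed -i 's/np.arange(-14,14,.5)); h/np.arange(-4,16,.5),); h/; s/sorted(v,reverse=True)\[:3\]/sorted(v,reverse=True)[:5]/' gap.py && python3 gap.py ring0.png r20.png r60.png side1.png | sed 's/flange.*//'
python3 - <<'E'
from edge import *
# plunger L from first pictures (syringe on bench)
for c in("top","side"):
    f=grab_frame(c); g=grad(c+"0.png"); R=[]
    for L in np.arange(13,39,.5):
        v=0
        for th in(0,):
            P=np.array([[11*np.cos(t),-51-L,11+11*np.sin(t)] for t in np.linspace(0,6.28,80)])
            for dx in(-2,-1,0,1,2):
                for dy in(-1,0,1):
                    q=pp(f,tf(P,(434.5+dx,3.4+dy,-.02))); v=max(v,map_coordinates(g,[q[:,1],q[:,0]],order=1).mean())
        R.append((round(float(v),1),L))
    print(c,sorted(R,reverse=True)[:6])
E
```

```text
ring0.png block [[176.3, -41.5], [175.8, -39.5], [175.5, -41.0], [175.5, -40.5], [175.4, -40.0]] disc [[180.9, -3.5], [180.3, -4.0], [179.9, -3.0], [178.7, -2.5], [176.5, -2.0]] 
r20.png block [[179.2, -37.0], [178.7, -37.5], [178.6, -35.0], [178.6, -35.5], [178.6, -36.5]] disc [[174.3, 6.0], [174.1, 5.0], [173.9, 5.5], [173.5, 4.0], [173.3, 4.5]] 
r60.png block [[164.0, -30.0], [163.8, -29.0], [163.7, -28.0], [163.7, -29.5], [163.3, -27.5]] disc [[174.6, -2.5], [174.2, -1.5], [174.0, -3.0], [173.9, -1.0], [173.9, -2.0]] 
side1.png block [[173.5, -41.5], [173.1, -39.5], [172.8, -41.0], [172.7, -40.5], [172.6, -40.0]] disc [[177.1, -3.5], [176.5, -4.0], [176.2, -3.0], [175.1, -2.5], [173.0, -2.0]] 
top [(106.5, np.float64(27.5)), (106.4, np.float64(26.5)), (106.4, np.float64(25.5)), (106.3, np.float64(27.0)), (106.2, np.float64(26.0)), (106.2, np.float64(25.0))]
side [(139.0, np.float64(18.5)), (139.0, np.float64(17.5)), (139.0, np.float64(16.5)), (138.1, np.float64(18.0)), (138.1, np.float64(17.0)), (138.1, np.float64(16.0))]
```

```bash
cat > q.py <<'E'
from cell import sense
s=sense(); l="%.2f %.2f %.3f"%(s["time_s"],s["eef_rot"][2],s["ft_torque"][2]); print(l); open("log.txt","a").write(l+"\n")
E
```

>>> {"method": "move_arm", "body": {"increments": [{"dp": [0,0,0],"turn": 3,"claw": -0.5}]}}

```text
time_s: 17.2
tool_pos: [617.9, 23.1, 68.7]
eef_rot: [179.6, 0.1, 31.7]
ft_force: [-0.8, -0.7, 0.7]
gripper_width: 0.643
```

```bash
python3 q.py
```

```text
17.20 31.73 0.160
```

>>> {"method": "move_arm", "body": {"increments": [{"dp": [0,0,0],"turn": 3,"claw": -0.5}]}}

```text
time_s: 17.3
tool_pos: [617.9, 23.1, 68.7]
eef_rot: [179.6, 0.1, 28.7]
ft_force: [-1.3, -0.9, 0.5]
gripper_width: 0.641
```

```bash
python3 q.py
```

```text
17.30 28.65 0.133
```

>>> {"method": "move_arm", "body": {"increments": [{"dp": [0,0,0],"turn": 3,"claw": -0.5}]}}

```text
time_s: 17.4
tool_pos: [617.9, 23.1, 68.7]
eef_rot: [179.6, 0.1, 25.6]
ft_force: [-0.3, 0.4, 1.6]
gripper_width: 0.641
```

```bash
python3 q.py
```

```text
17.40 25.56 0.141
```

>>> {"method": "move_arm", "body": {"increments": [{"dp": [0,0,0],"turn": 3,"claw": -0.5}]}}

```text
time_s: 17.5
tool_pos: [617.9, 23.1, 68.7]
eef_rot: [179.6, 0.1, 22.5]
ft_force: [0.2, -0.2, 1.8]
gripper_width: 0.643
```

```bash
python3 q.py
```

```text
17.50 22.48 0.127
```

>>> {"method": "move_arm", "body": {"increments": [{"dp": [0,0,0],"turn": 3,"claw": -0.5}]}}

```text
time_s: 17.6
tool_pos: [617.9, 23.1, 68.7]
eef_rot: [179.6, 0.0, 19.4]
ft_force: [1.1, 0.4, 0.9]
gripper_width: 0.635
```

```bash
python3 q.py
```

```text
17.60 19.39 0.127
```

>>> {"method": "move_arm", "body": {"increments": [{"dp": [0,0,0],"turn": 3,"claw": -0.5}]}}

```text
time_s: 17.7
tool_pos: [617.9, 23.1, 68.7]
eef_rot: [179.6, 0.0, 16.3]
ft_force: [0.2, -1.3, 0.2]
gripper_width: 0.642
```

```bash
python3 q.py; python3 rd.py 1 r75.png; python3 gap.py r75.png
```

```text
17.70 16.29 0.126
17.75 [617.912  23.02   68.682] [179.624   0.02   16.079] j7 -70.5 grip 0.639
tq [-0.042  0.045 -0.204] F [-0.436 -0.709  1.163] sd 0.0
pusher 0.89 [260.0, 250.8, 282.2, 274.5] 270.53 260.82
r75.png block [[155.6, -24.5], [155.5, -25.5], [155.4, -23.5], [154.9, -26.0], [154.9, -25.0]] disc [[169.3, 6.5], [168.8, 6.0], [167.4, 7.0], [166.3, 5.5], [165.7, 7.5]] flange [[119.1, 28.5], [119.0, 28.0], [118.5, 29.0], [118.1, 27.5], [117.3, 27.0]]
```

>>> {"method": "move_arm", "body": {"increments": [{"dp": [0,0,0],"turn": 3,"claw": -0.5}]}}

```text
time_s: 17.95
tool_pos: [617.9, 23.1, 68.7]
eef_rot: [179.6, -0.0, 13.6]
ft_force: [-0.5, -0.6, 1.3]
gripper_width: 0.643
```

```bash
python3 q.py
```

```text
17.95 13.57 0.111
```

>>> {"method": "move_arm", "body": {"increments": [{"dp": [0,0,0],"turn": 3,"claw": -0.5}]}}

```text
time_s: 18.05
tool_pos: [617.9, 23.1, 68.7]
eef_rot: [179.6, -0.0, 10.6]
ft_force: [0.3, -0.5, 1.0]
gripper_width: 0.641
```

```bash
python3 q.py
```

```text
18.05 10.59 0.141
```

>>> {"method": "move_arm", "body": {"increments": [{"dp": [0,0,0],"turn": 3,"claw": -0.5}]}}

```text
time_s: 18.15
tool_pos: [617.9, 23.0, 68.7]
eef_rot: [179.6, -0.0, 7.6]
ft_force: [0.0, -0.4, 1.0]
gripper_width: 0.638
```

```bash
python3 q.py
```

```text
18.15 7.60 0.188
```

>>> {"method": "move_arm", "body": {"increments": [{"dp": [0,0,0],"turn": 3,"claw": -0.5}]}}

```text
time_s: 18.25
tool_pos: [617.9, 23.0, 68.7]
eef_rot: [179.6, -0.1, 4.6]
ft_force: [-0.8, -0.7, 0.4]
gripper_width: 0.647
```

```bash
python3 q.py
```

```text
18.25 4.61 0.204
```

>>> {"method": "move_arm", "body": {"increments": [{"dp": [0,0,0],"turn": 3,"claw": -0.5}]}}

```text
time_s: 18.35
tool_pos: [617.9, 23.0, 68.7]
eef_rot: [179.7, -0.1, 1.6]
ft_force: [-0.2, 0.4, 0.6]
gripper_width: 0.642
```

```bash
python3 q.py
```

```text
18.35 1.62 0.164
```

>>> {"method": "move_arm", "body": {"increments": [{"dp": [0,0,0],"turn": 3,"claw": -0.5}]}}

```text
time_s: 18.45
tool_pos: [617.9, 23.1, 68.7]
eef_rot: [179.7, -0.1, -1.4]
ft_force: [-0.1, 0.1, 1.6]
gripper_width: 0.641
```

```bash
python3 q.py
```

```text
18.45 -1.37 0.118
```

>>> {"method": "move_arm", "body": {"increments": [{"dp": [0,0,0],"turn": 3,"claw": -0.5}]}}

```text
time_s: 18.55
tool_pos: [618.0, 23.1, 68.7]
eef_rot: [179.7, -0.1, -4.4]
ft_force: [-1.0, -0.7, 0.5]
gripper_width: 0.644
```

```bash
python3 q.py; python3 rd.py 1 r95.png; python3 gap.py r95.png
```

```text
18.55 -4.37 0.132
18.6 [617.944  23.022  68.707] [179.664  -0.112  -4.573] j7 -85.1 grip 0.638
tq [-0.038 -0.001 -0.226] F [-0.377 -0.733  1.8  ] sd 0.0
pusher 0.6 [258.6, 250.1, 284.1, 273.8] 269.94 261.21
pusher 0.43 [207.5, 213.2, 316.0, 330.6] 268.44 273.35
r95.png block [[153.4, -20.5], [153.3, -21.0], [153.3, -19.5], [153.2, -20.0], [153.0, -18.5]] disc [[169.7, -4.0], [163.2, 6.0], [163.2, -3.5], [162.9, 5.5], [162.5, 4.0]] flange [[119.8, 28.5], [119.6, 28.0], [119.2, 29.0], [118.7, 27.5], [117.9, 27.0]]
```

>>> {"method": "move_arm", "body": {"increments": [{"dp": [0,0,0],"turn": 3,"claw": -0.5}]}}

```text
time_s: 18.8
tool_pos: [617.9, 23.1, 68.7]
eef_rot: [179.7, -0.1, -7.1]
ft_force: [-0.2, 0.7, 0.7]
gripper_width: 0.643
```

```bash
python3 q.py
```

```text
18.80 -7.08 0.101
```

>>> {"method": "move_arm", "body": {"increments": [{"dp": [0,0,0],"turn": 3,"claw": -0.5}]}}

```text
time_s: 18.9
tool_pos: [617.9, 23.0, 68.7]
eef_rot: [179.7, -0.1, -10.0]
ft_force: [-1.3, -0.2, 0.7]
gripper_width: 0.637
```

```bash
python3 q.py
```

```text
18.90 -10.02 0.148
```

>>> {"method": "move_arm", "body": {"increments": [{"dp": [0,0,0],"turn": 3,"claw": -0.5}]}}

```text
time_s: 19.0
tool_pos: [617.9, 23.0, 68.7]
eef_rot: [179.7, -0.1, -13.0]
ft_force: [0.2, -0.7, 1.3]
gripper_width: 0.639
```

```bash
python3 q.py
```

```text
19.00 -12.97 0.127
```

>>> {"method": "move_arm", "body": {"increments": [{"dp": [0,0,0],"turn": 3,"claw": -0.5}]}}

```text
time_s: 19.1
tool_pos: [617.9, 23.0, 68.7]
eef_rot: [179.7, -0.2, -15.9]
ft_force: [1.1, 0.9, 0.3]
gripper_width: 0.64
```

```bash
python3 q.py; python3 rd.py 1 r107.png; python3 - <<'E'
from fit import *
f=grab_frame("side"); w=(238,232,288,292)
out=[]
for n in("r75.png","r107.png"):
    im=cv2.imread("pics/"+n)[w[1]:w[3],w[0]:w[2]]; im=cv2.convertScaleAbs(cv2.resize(im,None,fx=8,fy=8,interpolation=cv2.INTER_CUBIC),alpha=1.2)
    for y,c in((0,(0,0,255)),(5,(0,255,0))):
        q=pp(f,tf(np.array([[11*np.cos(t),y,50+11*np.sin(t)] for t in np.linspace(0,6.28,40)]),(617,115,.006)))
        cv2.polylines(im,[np.round((q+.5-w[:2])*8).astype(np.int32)],True,c,1)
    out.append(im)
cv2.imwrite("pics/gap.png",np.hstack(out))
E
```

```text
19.10 -15.91 0.170
19.15 [617.906  23.028  68.675] [179.71   -0.16  -16.117] j7 -93.4 grip 0.644
tq [-0.102  0.01  -0.212] F [ 1.469 -0.174  2.265] sd 0.0
pusher 0.92 [259.3, 252.0, 282.2, 272.2] 270.19 261.69
```

View pics/gap.png

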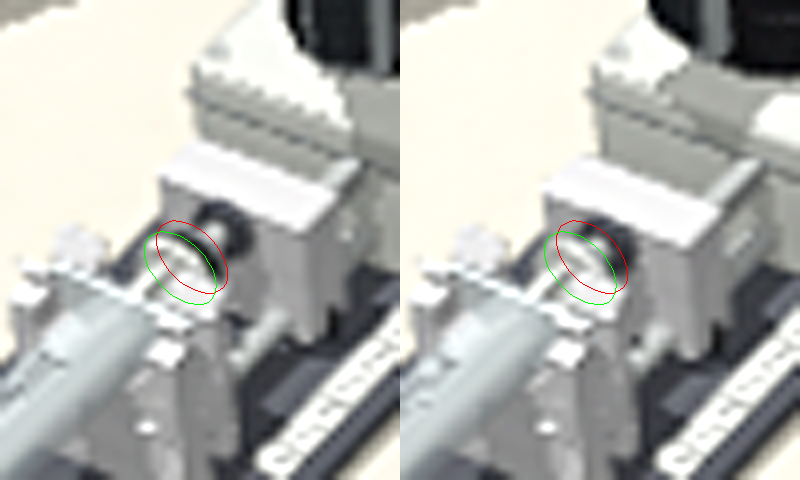

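Side crop at 75° and 106°: the disc's rear rim lies at about y 2–4 mm, the dark pad is just behind it, and the pad–collar distance may have shrunk by 106°. The torque shows no clear rise, so I'll quantify it with profiles along the axis.

```bash
python3 - <<'E'
from fit import *
from scipy.ndimage import map_coordinates
f=grab_frame("side"); ys=np.arange(-26,14,1.)
for x,z in((0,50),(0,57),(4,56)):
    print("line",x,z); print("      "," ".join("%4d"%y for y in ys))
    for n in("ring0","r20","r60","r75","r95","r107"):
        g=cv2.imread("pics/"+n+".png",0).astype(np.float32)
        q=pp(f,tf(np.array([[x,y,z] for y in ys]),(617,115,.006)))
        print("%6s"%n," ".join("%4d"%v for v in map_coordinates(g,[q[:,1],q[:,0]],order=1)))
E
```

```text
line 0 50
        -26  -25  -24  -23  -22  -21  -20  -19  -18  -17  -16  -15  -14  -13  -12  -11  -10   -9   -8   -7   -6   -5   -4   -3   -2   -1    0    1    2    3    4    5    6    7    8    9   10   11   12   13
 ring0  167  148  128  105   74   42   16   11   14   17   17   16   15   14   22   38   61   90  107  115  115  114  118  125  134  160  176  180  169  156  148  144  156  158  148  144  148  142  129  130
   r20  105  139  171  177  165  152  138  117   91   60   34   24   19   19   20   18   17   16   20   32   50   80  110  134  153  171  180  180  169  156  148  144  156  158  148  144  148  143  130  131
   r60  136  103   74   64   61   57   58   78  111  151  177  173  168  163  144  116   84   51   31   17    9   11   29   62  108  147  172  183  174  160  150  145  156  157  147  143  148  142  130  131
   r75  211  213  212  189  152  113   80   69   63   54   51   70  100  139  157  163  170  171  148  121   92   64   54   66  101  142  170  183  175  160  150  145  157  158  148  145  148  143  130  131
   r95  209  209  210  211  212  213  210  197  173  13
[... 2576 characters left out ...]
  46   54   63   81  121  153  184  208  186  163  139  133  138  141  141  141
   r75  206  207  208  210  212  213  208  199  190  180  149  118   89   70   60   61   68   78   82   89  101  120  123  122  113   93   83   79  109  144  178  204  185  163  140  134  139  141  141  141
   r95  210  208  207  207  207  208  209  210  212  213  213  212  212  200  162  124   89   76   74   76   75   67   70   83  105  124  130  135  153  174  195  208  185  162  139  134  139  142  142  142
  r107  182  203  212  211  210  208  208  208  208  209  211  213  214  212  204  190  170  140  112   93   79   70   69   72   81   89   96  107  138  162  180  189  174  159  143  136  140  142  141  144
```

Clear now: the pad reached the disc after 95° (21.5 mm), and by 106° (24.1 mm) the syringe had slid about 1 mm within its slot play. I'll measure the syringe shift and advance further.

```bash
cat > shift.py <<'E'
from fit import *
from scipy.ndimage import map_coordinates
import sys
f=grab_frame("side")
save(f,sys.argv[1]) if len(sys.argv)>1 else None
def prof(n,pts): g=cv2.imread("pics/"+n,0).astype(np.float32); q=pp(f,tf(pts,(617,115,.006))); return map_coordinates(g,[q[:,1],q[:,0]],order=3)
R={"disc":[(x,y,57) for x in(-2,0,2) for y in np.arange(5,13,.5)],"barrel":[(x,y,61-x*x/22) for x in(-5,-2,1) for y in np.arange(48,104,.5)],"tip":[(x,y,50) for x in(-1,0,1) for y in np.arange(134,143,.5)]}
def one(n):
    o=[]
    for k,P in R.items():
        P=np.array(P,float); ref=prof("r75.png",P); S=np.arange(-2,4,.1)
        e=[((prof(n,P+[0,s,0])-ref)**2).mean() for s in S]; o.append("%s %.1f (%.0f/%.0f)"%(k,S[int(np.argmin(e))],min(e),e[20]))
    print(n,o)
for n in(sys.argv[1:] or ["r60.png","r95.png","r107.png"]): one(n)
E
python3 shift.py; python3 plan.py 617.9 23.03 68.7 -22
```

```text
r60.png ['disc 0.0 (7/7)', 'barrel 0.0 (1/1)', 'tip 0.0 (1/1)']
r95.png ['disc -0.1 (34/38)', 'barrel 0.0 (1/1)', 'tip 0.0 (1/1)']
r107.png ['disc 0.4 (107/158)', 'barrel 0.4 (287/289)', 'tip 1.2 (40/543)']
19.35 [617.9  23.   68.7] [ 1.7972e+02 -1.6000e-01 -1.5820e+01] grip 0.639
[{"dp": [-0.0, -0.0, 0.0], "turn": 6.18}]
```

>>> {"method": "move_arm", "body": {"increments": [{"dp": [0,0,0],"turn": 3,"claw": -0.5}]}}

```text
time_s: 19.45
tool_pos: [617.9, 23.0, 68.7]
eef_rot: [179.7, -0.2, -18.7]
ft_force: [-0.0, -0.2, 0.5]
gripper_width: 0.643
```

```bash
python3 q.py; python3 shift.py s110.png
```

```text
19.45 -18.70 0.197
s110.png ['disc 0.8 (147/286)', 'barrel 0.6 (230/235)', 'tip 1.2 (40/535)']
```

>>> {"method": "move_arm", "body": {"increments": [{"dp": [0,0,0],"turn": 3,"claw": -0.5}]}}

```text
time_s: 19.6
tool_pos: [617.9, 23.0, 68.7]
eef_rot: [179.7, -0.2, -21.9]
ft_force: [-0.5, -1.4, 0.6]
gripper_width: 0.637
```

```bash
python3 q.py; python3 shift.py s113.png
```

```text
19.60 -21.88 0.203
s113.png ['disc 1.0 (227/448)', 'barrel 0.5 (209/215)', 'tip 1.2 (38/536)']
```

>>> {"method": "move_arm", "body": {"increments": [{"dp": [0,0,0],"turn": 3,"claw": -0.5}]}}

```text
time_s: 19.75
tool_pos: [617.9, 23.0, 68.7]
eef_rot: [179.8, -0.2, -25.0]
ft_force: [0.5, -0.3, 1.6]
gripper_width: 0.64
```

```bash
python3 q.py; python3 shift.py s116.png
```

```text
19.75 -25.02 0.227
s116.png ['disc 1.0 (229/449)', 'barrel 0.5 (211/218)', 'tip 1.2 (39/556)']
```

>>> {"method": "move_arm", "body": {"increments": [{"dp": [0,0,0],"turn": -4,"claw": -0.5}]}}

```text
time_s: 19.9
tool_pos: [617.9, 23.0, 68.7]
eef_rot: [179.7, -0.2, -21.1]
ft_force: [0.4, -0.1, 2.3]
gripper_width: 0.64
```

```bash
python3 gap.py s116.png | sed 's/disc.*//'; python3 q.py
```

```text
s116.png block [[154.0, -16.0], [153.7, -15.0], [153.6, -13.5], [153.4, -16.5], [153.3, -13.0]] 
19.95 -20.76 0.250
```

>>> {"method": "move_arm", "body": {"increments": [{"dp": [0,0,0],"turn": 4,"claw": -0.5}]}}

```text
time_s: 20.05
tool_pos: [617.9, 23.0, 68.7]
eef_rot: [179.8, -0.2, -24.6]
ft_force: [-0.1, -0.1, 0.3]
gripper_width: 0.638
```

```bash
python3 q.py
```

```text
20.05 -24.62 0.142
```

>>> {"method": "move_arm", "body": {"increments": [{"dp": [0,0,0],"turn": -4,"claw": -0.5}]}}

```text
time_s: 20.15
tool_pos: [617.9, 23.0, 68.7]
eef_rot: [179.7, -0.2, -20.6]
ft_force: [0.2, -0.9, 2.8]
gripper_width: 0.639
```

```bash
python3 q.py
```

```text
20.15 -20.64 -0.154
```

>>> {"method": "move_arm", "body": {"increments": [{"dp": [0,0,0],"turn": 4,"claw": -0.5}]}}

```text
time_s: 20.25
tool_pos: [617.9, 23.0, 68.7]
eef_rot: [179.8, -0.2, -24.4]
ft_force: [-0.3, 0.4, 0.9]
gripper_width: 0.639
```

```bash
python3 q.py
```

```text
20.25 -24.41 0.145
```

>>> {"method": "move_arm", "body": {"increments": [{"dp": [0,0,0],"turn": -4,"claw": -0.5}]}}

```text
time_s: 20.35
tool_pos: [617.9, 23.0, 68.7]
eef_rot: [179.7, -0.2, -20.4]
ft_force: [0.6, -1.3, 1.2]
gripper_width: 0.638
```

```bash
python3 q.py
```

```text
20.35 -20.44 -0.110
```

>>> {"method": "move_arm", "body": {"increments": [{"dp": [0,0,0],"turn": 4,"claw": -0.5}]}}

```text
time_s: 20.45
tool_pos: [617.9, 23.0, 68.7]
eef_rot: [179.8, -0.2, -24.2]
ft_force: [0.5, 0.4, 1.3]
gripper_width: 0.639
```

```bash
python3 q.py
```

```text
20.45 -24.21 0.135
```

>>> {"method": "move_arm", "body": {"increments": [{"dp": [0,0,0],"turn": -4,"claw": -0.5}]}}

```text
time_s: 20.55
tool_pos: [617.9, 23.0, 68.7]
eef_rot: [179.8, -0.2, -20.2]
ft_force: [-0.6, -1.0, 1.0]
gripper_width: 0.645
```

```bash
python3 q.py
```

```text
20.55 -20.24 -0.066
```

>>> {"method": "move_arm", "body": {"increments": [{"dp": [0,0,0],"turn": 4,"claw": -0.5}]}}

```text
time_s: 20.65
tool_pos: [617.9, 23.0, 68.7]
eef_rot: [179.8, -0.2, -24.0]
ft_force: [0.8, -0.8, 0.8]
gripper_width: 0.637
```

```bash
python3 q.py; python3 shift.py s116b.png
```

```text
20.65 -24.01 0.191
s116b.png ['disc 1.1 (243/475)', 'barrel 0.5 (212/219)', 'tip 1.2 (38/558)']
```

Estimate now is about 2.6 N, from the vision bounds and from averaging forward and backward torque. About 12° more should give ~5 N.

>>> {"method": "move_arm", "body": {"increments": [{"dp": [0,0,0],"turn": 3,"claw": -0.5}]}}

```text
time_s: 20.8
tool_pos: [617.9, 23.0, 68.7]
eef_rot: [179.8, -0.2, -27.4]
ft_force: [0.9, -0.3, 1.2]
gripper_width: 0.643
```

```bash
python3 q.py
```

```text
20.80 -27.43 0.196
```

>>> {"method": "move_arm", "body": {"increments": [{"dp": [0,0,0],"turn": 3,"claw": -0.5}]}}

```text
time_s: 20.9
tool_pos: [617.9, 23.0, 68.7]
eef_rot: [179.8, -0.2, -30.4]
ft_force: [0.4, -0.8, 2.3]
gripper_width: 0.64
```

```bash
python3 q.py
```

```text
20.90 -30.42 0.188
```

>>> {"method": "move_arm", "body": {"increments": [{"dp": [0,0,0],"turn": 3,"claw": -0.5}]}}

```text
time_s: 21.0
tool_pos: [617.9, 23.0, 68.7]
eef_rot: [179.8, -0.2, -33.4]
ft_force: [-0.1, -0.3, 1.4]
gripper_width: 0.64
```

```bash
python3 q.py
```

```text
21.00 -33.40 0.209
```

>>> {"method": "move_arm", "body": {"increments": [{"dp": [0,0,0],"turn": 3,"claw": -0.5}]}}

```text
time_s: 21.1
tool_pos: [617.9, 23.0, 68.7]
eef_rot: [179.8, -0.2, -36.4]
ft_force: [0.1, -0.2, 2.0]
gripper_width: 0.639
```

```bash
python3 q.py; python3 shift.py s126.png; python3 gap.py s126.png | sed 's/disc.*//'
```

```text
21.10 -36.38 0.213
s126.png ['disc 1.1 (250/483)', 'barrel 0.5 (213/220)', 'tip 1.2 (42/565)']
s126.png block [[153.3, -13.5], [153.2, -12.5], [153.0, -14.0], [152.9, -11.5], [152.8, -13.0]]
```

>>> {"method": "move_arm", "body": {"increments": [{"dp": [0,0,0],"turn": -4,"claw": -0.5}]}}

```text
time_s: 21.3
tool_pos: [617.9, 23.0, 68.7]
eef_rot: [179.8, -0.2, -32.2]
ft_force: [0.5, 0.0, 1.9]
gripper_width: 0.642
```

```bash
python3 q.py
```

```text
21.30 -32.17 -0.094
```

>>> {"method": "move_arm", "body": {"increments": [{"dp": [0,0,0],"turn": 4,"claw": -0.5}]}}

```text
time_s: 21.4
tool_pos: [617.9, 23.0, 68.7]
eef_rot: [179.8, -0.2, -35.8]
ft_force: [0.2, 0.2, -0.1]
gripper_width: 0.64
```

```bash
python3 q.py
```

```text
21.40 -35.85 0.226
```

>>> {"method": "move_arm", "body": {"increments": [{"dp": [0,0,0],"turn": -4,"claw": -0.5}]}}

```text
time_s: 21.5
tool_pos: [617.9, 23.0, 68.7]
eef_rot: [179.8, -0.2, -31.8]
ft_force: [-0.4, -0.7, 1.8]
gripper_width: 0.639
```

```bash
python3 q.py
```

```text
21.50 -31.79 -0.020
```

>>> {"method": "move_arm", "body": {"increments": [{"dp": [0,0,0],"turn": 4,"claw": -0.5}]}}

```text
time_s: 21.6
tool_pos: [617.9, 23.0, 68.7]
eef_rot: [179.8, -0.2, -35.5]
ft_force: [1.2, 0.5, -0.4]
gripper_width: 0.639
```

```bash
python3 q.py
```

```text
21.60 -35.45 0.154
```

>>> {"method": "move_arm", "body": {"increments": [{"dp": [0,0,0],"turn": -4,"claw": -0.5}]}}

```text
time_s: 21.7
tool_pos: [617.9, 23.0, 68.7]
eef_rot: [179.8, -0.2, -31.4]
ft_force: [-0.6, 0.2, 1.5]
gripper_width: 0.637
```

```bash
python3 q.py
```

```text
21.70 -31.40 -0.067
```

>>> {"method": "move_arm", "body": {"increments": [{"dp": [0,0,0],"turn": 4,"claw": -0.5}]}}

```text
time_s: 21.8
tool_pos: [617.9, 23.0, 68.7]
eef_rot: [179.8, -0.2, -35.1]
ft_force: [0.3, -0.2, -0.4]
gripper_width: 0.643
```

```bash
python3 q.py; python3 rd.py 5 s126b.png; python3 shift.py s126b.png
```

```text
21.80 -35.07 0.226
22.05 [617.905  22.976  68.692] [179.794  -0.22  -35.253] j7 -107.3 grip 0.639
tq [-0.069  0.03  -0.075] F [ 0.381 -0.538  1.726] sd 0.023939591309607784
pusher 0.61 [254.8, 252.8, 282.2, 276.3] 269.65 262.24
s126b.png ['disc 1.1 (245/473)', 'barrel 0.6 (216/223)', 'tip 1.2 (42/569)']
```

The force estimates combine to about 5 N. Release and lift straight up.

>>> {"method": "move_arm", "body": {"increments": [{"dp": [0,0,0],"turn": 0,"claw": 0.5},{"dp": [0,0,0],"turn": 0,"claw": 1},{"dp": [0,0,0],"turn": 0,"claw": 1},{"dp": [0,0,0],"turn": 0,"claw": 1},{"dp": [0,0,0],"turn": 0,"claw": 1}]}}

```text
time_s: 22.65
tool_pos: [617.6, 23.2, 68.4]
eef_rot: [179.8, -0.2, -35.2]
ft_force: [0.9, -0.4, -0.5]
gripper_width: 0.999
```

>>> {"method": "move_arm", "body": {"increments": [{"dp": [0,0,-1],"turn": 0,"claw": 1},{"dp": [0,0,-2],"turn": 0,"claw": 1},{"dp": [0,0,-3],"turn": 0,"claw": 1},{"dp": [0,0,-4],"turn": 0,"claw": 1},{"dp": [0,0,-2],"turn": 0,"claw": 1}]}}

```text
time_s: 23.15
tool_pos: [616.4, 23.4, 192.8]
eef_rot: [179.6, -0.0, -35.2]
ft_force: [-0.8, 0.1, -0.7]
gripper_width: 1.002
```

```bash
python3 rd.py 2 end.png; python3 shift.py end.png;  python3 gap.py s126b.png end.png | sed 's/disc.*//'
python3 - <<'E'
from h import *
from cell import *
for n in("side1.png","end.png"):  # knob mark region change
    pass
a=cv2.imread("pics/side1.png",0)[216:232,276:298].astype(int);b=cv2.imread("pics/end.png",0)[216:232,276:298].astype(int)
print("knob top diff",np.abs(a-b).mean())
d=a[2:14,4:18]-b[2:14,4:18]; print(d)
for t in("beaker_50","lab_timer"): print(t,[np.round(o["extent"],1).tolist() for o in outline_of("side",t)[:1]])
E
```

```text
23.25 [616.789  23.566 192.705] [179.683  -0.08  -35.181] j7 -111.0 grip 0.998
tq [ 0.026 -0.044  0.023] F [ 0.439 -0.202  2.235] sd 0.003863089256844506
pusher 0.87 [257.9, 251.1, 282.0, 275.0] 269.2 262.38
end.png ['disc 0.9 (181/379)', 'barrel 0.4 (196/200)', 'tip 1.0 (39/423)']
s126b.png block [[153.5, -14.0], [153.3, -13.0], [152.9, -12.0], [152.9, -13.5], [152.8, -12.5]] 
end.png block [[151.9, -14.0], [151.7, -13.0], [151.3, -13.5], [151.2, -12.0], [151.2, -12.5]] 
knob top diff 26.170454545454547
[[ 77  72  69  66  67  66  69  71  70  69  70  74  60  21]
 [ 69  67  65  66  66  67  67  69  63  58  70  69  73  58]
 [ 67  66  65  65  66  66  65  63  26   5  69  68  71  65]
 [ 66  65  66  66  66  67  68  68  68  65  51  54  58  61]
 [ 67  66  69  71  71  70  72  67  51  53  53  59  70  43]
 [ 69  71  62  48  52  53  55  26 -17 -13 -15  -3  39  -6]
 [ 69  72  24 -17 -14 -14 -13 -10  -7  -6  -6  -8  -8  -5]
 [ 11  12 -12  -9  -6  -6  -5  -6  -5  -3  -4  -4  -4  -5]
 [ 23 -11  -6  -4  -3  -5  -5  -3  -3  -4  -3  -4  -3  -3]
 [ 17  -8  -3  -4  -4  -5  -4  -5  -4  -4  -4  -4  -3  -6]
 [ 17  -6  -4  -3  -5  -4  -3  -4  -3  -3  -3  -3  -3  -9]
 [ 11  -6  -5  -4  -4  -4  -3  -4  -4  -3  -3  -4  -3  10]]
beaker_50 [[416.1, 200.4, 436.1, 232.8]]
lab_timer [[271.8, 377.2, 323.2, 420.1]]
```

```bash
python3 -c "
from cell import sign_off; print(sign_off())"
```

```text
the job is handed in; nothing more can be done
None
```

The syringe is seated and released, and the pusher is run up to an estimated 5 N on the plunger. The job was handed in at about 23 s of the 64 s; no verdict came back.

**Syringe:** I laid it in the cradle with the nozzle away from the pusher and the flange in the slot. It bottomed at the expected height with 43 N of down force at the wrist. Pictures before the pusher moved showed it home in both saddles. The pad later slid it about 1.2 mm forward within the slot play.

**Ring:** I turned only the outer ring, about 125° clockwise (28.5 mm of pusher travel). To estimate the force I rocked it back 4° and forward again a few times near the end. I then released it and lifted clear. The pusher did not move on release.

**Pad force:** this is the least certain figure, because it was inferred rather than measured.
- **Torque:** averaging the turning torque in both directions near the end gave about 5.5 ± 1 N. An earlier reading by the same method, about 12° before that, came out nearer 1.7 N, where about 3 N would fit the later one.
- **Vision:** the contact point and the syringe shift bound it to about 4 to 5.5 N.

**Other checks at the end:**
- The inner knob's line showed at the same pixels as before, though under the arm's shadow.
- The beaker and timer outlines were within a few pixels of where they started.
- The syringe shift read 1.0 mm after release, against 1.2 mm before. I put that down to shading and did not confirm it.

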